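Enable the tack welder and prove its limit switch

ROBOT

A 7-joint arm with a two-finger parallel gripper is mounted at the origin on the work surface. World frame = base frame: x ahead of the robot, y to its left, z up, the work surface at z = 0. Lengths are in m, angles in rad, forces in N, time in s.
With the tool pointing down it reaches from about 0.35 to 0.9 m from the base axis. Payload 8.1 kg.
Tool frame: the origin (TCP) lies between the finger pads; the fingertips stand 17 mm ahead of it and the grasp point (between the pads) lies 2 mm behind it; z points along the fingers, y is the direction in which the jaws open and shut (so a half turn about z gives the same grasp; the last joint's range is limited). The gripper opens to 92 mm and grips with 3 to 60 N. Pads are 19 mm wide; open, the fingers measure 130 mm over their backs; the gripper's body (75 mm by 190 mm) begins 47 mm behind the grasp point.
Start: joints at [1.216, 0.434, 0.025, 1.573, -0.012, 1.134, -0.075], TCP at [0.156, -0.605, 0.216] pointing down, gripper open.
Joint ranges: [-2.62, 2.62], [-0.44, 2.09], [-1.27, 1.32], [0.08, 2.57], [-1.32, 4.46], [0.12, 2], [-2.74, 2.74]. Speed limits (rad/s): [2.22, 2.22, 3.01, 3.01, 3.14, 3.14, 3.14].

INTERFACE

Orientations are given as a rotation vector (axis times angle).
In Python, from cell import arm gives the robot as it stands. The module is installed in compiled form; this text tells all that it offers.
- The arm moves only by the shell command python3 -m crank 'ROWS' [FORCE]. ROWS is JSON, a list of rows, each a list of 5 numbers: the opening, from 0 (shut) to 1 (fully open), then the shift along the world's x, y, z normalised to -1 to 1, where 1 is 40 cm, then the turn about the world's z normalised to -1 to 1, where 1 is 60 degrees. In form: [[fingers, tx, ty, tz, twist], ...]. A call has exactly 8 rows; each row shifts and turns the commanded pose from where the row before left it; what a row does not reach is not made up. A row lasts 1/12 s, in which the tool goes at most 41.7 mm and 7.16 degrees, less where a joint would pass 70% of its speed; a pose out of reach is approached as far as the arm can. A call with a number of a shift or a turn outside -1 to 1 is refused whole. A call with a gripper value outside its range is refused whole. The fingers move at their own pace and stop on an object; FORCE is the grip in N (left out, the last holds). Time passes only in rows, so rows that do not move let the fingers close, or fill a call up. It gives the time, the measured TCP pose, the force and the opening at its end, in the units of the state.
- arm.observe(): the state, without advancing time (a new reading comes with each control period).
- arm.get_image(name): name is "side" or "top" or "wrist"; returns the picture (384x512x3 uint8, red, green, blue); there is no depth.
- arm.get_calibration(name): a dict with "intrinsics" (3x3 intrinsics, pixels), "extrinsics" (4x4, takes a point from camera to world coordinates). Camera axes: x right, y down, z forward; pixel columns grow to the right and rows downward; lengths in m; the calibration is good to about 2 mm. A picture is of the moment at which its call begins: read the wrist's pose just before it. get_calibration takes no time and is no camera call; for the wrist camera it gives the pose at the moment of the call.
- arm.sign_off(): hands the job in, once; it reports no verdict.
The state is a dict: "clock": time; "joints": joint angles; "dq": joint speeds; "joint_efforts": joint torques, N m; "position": TCP position; "ee_rot": TCP orientation; "force": force on the tool from outside, world axes, zero at the start; "ft_torque": the same for the moment, N m; "width": opening from 0.0 (shut) to 1.0 (fully open).
Only numpy, scipy, OpenCV 4.12 (cv2) and the standard library are available. Lean on these libraries where they do the work, as an engineer would, in place of code of your own. Each camera call takes 0.05 s, during which the arm holds its last target.

TASK

Take the laser key from its stand, push it fully into the key switch on the sloping control box, turn it clockwise to on and leave it there. Then check the limit switch under the weld head: gently push its roller arm sideways, towards the black work nest beside it, to a lean of about 40 degrees so that it trips, hold it for a moment without driving it on to its end stop, and let it spring back upright. Do not bump the weld head, and leave the other things on the bench alone.

Things in the scene. Friction and masses are not known exactly. Their poses are not given: they have to be found in the camera images.
- key_grip (a point): centre of the black bow of the loose key, which stands upright in its stand at first. Bow 36 mm wide (x), 12 mm thick (y), 46 mm high (z). The flat steel blade, 16 mm wide (x), 6 mm thick (y), 28 mm long, points to -z from the bow's shoulder, 23 mm below this point. Same after a half turn about z. Weighs about 45 g
- key_tip (a point): end of the key's blade, on its centre line, 51 mm from key_grip along the key's -z; same axes
- key_stand: fixed aluminium block 60 x 50 x 40 mm with a slot for the key, 32 mm deep, in the middle of its top (the key's shoulder rests on the top); origin at the centre of its underside, x along the slot
- slot_mouth (a point): centre of the key slot's mouth, on the dark 34 mm square rotor, 4 mm proud of the box's white face (140 x 170 mm, rising at 30 deg away from the robot; bezel 3 mm, lamps 6 mm high). z: out of the face, 30 deg from vertical; x: along the slot, up the slope when off; x and y turn with the rotor. Slot 19 x 9 mm, 32 mm deep, mouth bevelled 3 mm. Fully in, the key's shoulder is on the rotor
- key_switch (a joint): turn of the key switch: 0 off, growing clockwise as seen looking at the face, stop at 1.05 rad; on from 0.8 rad up. It stays where it is left (0.08 N m of friction). The key has about 0.2 rad of play in the slot, so the hand must turn about 1.2 rad
- switch_pivot (a point): on the roller arm's pivot axis, 60 mm straight below the upright roller's centre; fixed. x: level, along the pivot axis, away from the robot's side; y: the sideways direction in which the roller swings; z up. The switch's housing (42 x 44 mm, top 22 mm above this point) lies 23 to 65 mm along +x. The -y side is free; a low work nest stands 75 to 135 mm along +y
- roller (a point): centre of the black roller, 24 mm in diameter, 14 mm long along the pivot axis, at the end of the upright steel arm, 60 mm from the pivot; axes as switch_pivot when upright, swinging with the arm
- roller_arm (a joint): lean of the roller arm: 0 upright, growing as the roller swings to the +y of switch_pivot (this way only); trips from 0.45 rad; beyond 0.95 rad counts as driven to its end stop (1.15). A spring returns it; at the roller it takes about 2 N to start and 7 N at 0.7 rad
- head_edge (a point): on the lower robot-side edge of the white weld head (60 mm deep, 80 mm high, reaching 30 mm to the -y and 130 mm to the +y of this point), 105 mm above the upright roller's centre and 10 mm nearer the robot's side. A gripper pointing straight down at the roller hits the head: come in leaning about 40 degrees, from the robot's side. Axes as switch_pivot
- weld_head: the weld head, not to be bumped (under 5 N); axes as switch_pivot, origin at the underside of the station, 80 mm lower than switch_pivot and 44 mm along +x
- bottle: a white plastic bottle, 56 mm across and 150 mm tall, with a blue cap, standing near the middle of the bench; origin at the centre of its underside
- scissors: scissors lying flat, about 150 mm long, black loops; origin near the pivot
- tweezers: flat steel tweezers, 120 mm long, lying on the bench; origin at mid-length
- ruler: a steel rule, 160 x 28 x 4 mm, lying on the bench; origin at mid-length

How it is judged:
On the way, in this order (a step that is already met when the one before it is completed fails the run):
1. the key is fully in the key switch (z of key_tip in the frame of slot_mouth below -0.022 m and x of key_tip in the frame of slot_mouth between -0.006 and 0.006 m and y of key_tip in the frame of slot_mouth between -0.006 and 0.006 m), for 0.1 s.
2. the key, still fully in, is turned to on (all of step 1 and value of joint key_switch above 0.8 rad), for 0.1 s.
3. with the key on, the roller arm is pushed past its trip point and held (value of joint key_switch above 0.8 rad and value of joint roller_arm above 0.45 rad), for 0.3 s.
At the end, for the whole second after the job is handed in: the key is at rest fully in the switch (blade tip at least 22 mm deep), the switch stands at on (over 0.8 rad) and the roller arm has sprung back upright (under 0.1 rad) (all of step 2 and value of joint roller_arm below 0.1 rad and linear speed of key below 0.02 m/s); the robot touches nothing.
It fails at once if the roller arm is driven on to its end stop (beyond 0.95 rad) (value of joint roller_arm above 0.95 rad).
It fails at once if the weld head is bumped (over 5 N) (contact force between anything else and weld_head above 5 N).
It fails at once if another thing on the bench is moved by over 30 mm (distance of any of bottle, scissors, tweezers, ruler from where it was at the start of the episode above 0.03 m).
It also fails if it takes over 61 s, if anything falls off the work surface, if the arm or the gripper's body presses on something with over 40 N, if the wrist force passes 120 N, or if a joint passes its speed limit or range.

## Working session

There is one attempt and no reset: what is moved stays moved. The work goes in short steps, Python scripts to look and compute and a shell command to move; the robot and the scene stay as the last step left them, time stands still between calls to the robot, and variables do not carry over. Pictures are saved under pics/ and viewed, and the job is handed in when it is done.

```bash
mkdir -p pics; ls -la; cat > h.py <<'E'
import numpy as np, cv2
from cell import arm
from scipy.spatial.transform import Rotation as R
def snap(n,f):
    im=arm.get_image(n); cv2.imwrite('pics/'+f,im[:,:,::-1]); return im
def ray(cal,u,v):
    K=np.array(cal['intrinsics']);E=np.array(cal['extrinsics'])
    d=E[:3,:3]@np.linalg.solve(K,[u,v,1.]); return E[:3,3],d/np.linalg.norm(d)
def onz(cal,u,v,z):
    o,d=ray(cal,u,v); return o+d*(z-o[2])/d[2]
def proj(cal,p):
    K=np.array(cal['intrinsics']);E=np.array(cal['extrinsics'])
    q=E[:3,:3].T@(np.array(p)-E[:3,3]); q=K@q; return q[:2]/q[2]
E
python3 - <<'E'
from h import *
np.set_printoptions(precision=4,suppress=True)
print(arm.observe())
for n in ['side','top','wrist']:
    c=arm.get_calibration(n); print(n,np.array(c['intrinsics']),np.array(c['extrinsics'])); snap(n,n+'0.png')
E
```

```text
total 12
drwxr-xr-x  3 agent agent 4096 Dec  7 00:09 .
drwxr-xr-x 23 root  root  4096 Dec  7 00:09 ..
drwxr-xr-x  2 agent agent 4096 Dec  7 00:09 pics
{'clock': 0.0, 'joints': array([ 1.2164,  0.4352,  0.025 ,  1.5741, -0.0116,  1.134 , -0.0751]), 'dq': array([ 0.003 ,  0.0002,  0.002 , -0.0008,  0.001 ,  0.0005, -0.0005]), 'joint_efforts': array([ -0.0003, -66.7847,   0.9847, -31.4451,  -0.0605,   0.043 ,
         0.0001]), 'position': array([ 0.1555, -0.6048,  0.2152]), 'ee_rot': array([-3.1152, -0.3942,  0.0005]), 'force': array([-0.0581,  1.242 , -0.1702]), 'ft_torque': array([ 0.0303, -0.0692, -0.0018]), 'width': 1.0009488346816098}
side [[444.7179   0.     249.7111]
 [  0.     444.7179 189.6822]
 [  0.       0.       1.    ]] [[-0.9425 -0.211   0.2591  0.2932]
 [-0.3342  0.6084 -0.7199  0.7122]
 [-0.0057 -0.7651 -0.6439  0.8356]
 [ 0.      0.      0.      1.    ]]
top [[418.0029   0.     252.2642]
 [  0.     418.0029 191.8938]
 [  0.       0.       1.    ]] [[ 0.021  -0.9968  0.0765  0.4775]
 [-0.9998 -0.0204  0.0088 -0.011 ]
 [-0.0072 -0.0767 -0.997   1.2042]
 [ 0.      0.      0.      1.    ]]
wrist [[272.3193   0.     256.4235]
 [  0.     272.3193 189.1119]
 [  0.       0.       1.    ]] [[ 0.2493 -0.9359 -0.249   0.2227]
 [-0.9684 -0.2412 -0.0633 -0.5886]
 [-0.0008  0.2569 -0.9664  0.3843]
 [ 0.      0.      0.      1.    ]]
```

View pics/side0.png

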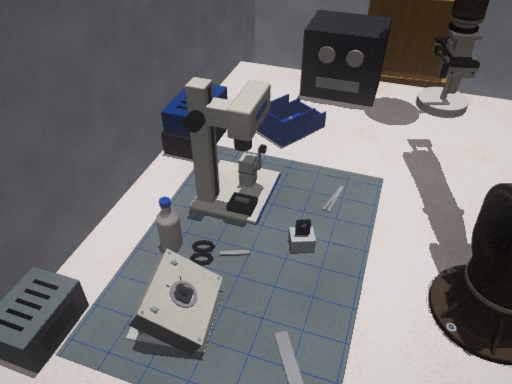

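View pics/top0.png

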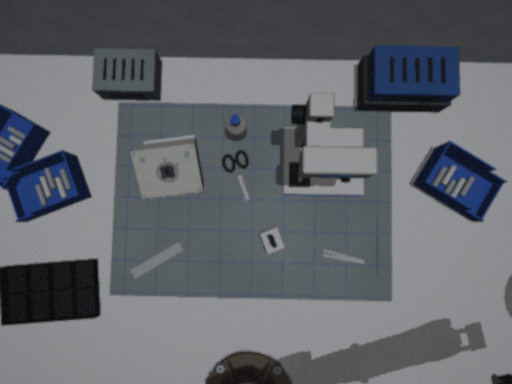

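View pics/wrist0.png

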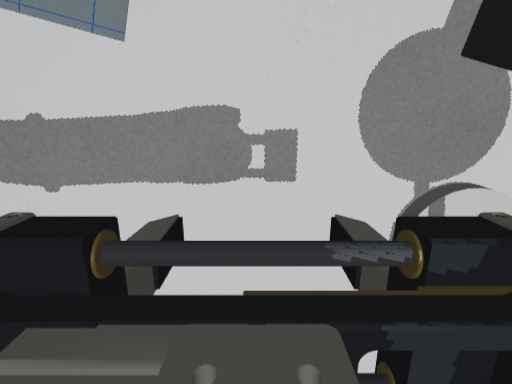

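```bash
python3 -m crank '[[1,0,0,0.1,0],[1,0,0,0.1,0],[1,0,0,0.1,0],[1,0,0,0.1,0],[1,0,0,0.1,0],[1,0,0,0.1,0],[1,0,0,0.1,0],[1,0,0,0.1,0]]' 20; python3 -c "
from h import *
o=arm.observe();print(o['joints'],o['position'],R.from_rotvec(o['ee_rot']).as_matrix().round(3))"
```

```text
clock: 0.82
position: [0.1554, -0.6046, 0.5382]
ee_rot: [3.116, 0.394, 0.0]
force: [0.9, -0.7, 0.5]
width: 1.002
[ 1.19755143  0.39470801  0.06895422  0.86306512 -0.0278455   1.88422991
 -0.06640584] [ 0.15544476 -0.60458147  0.53815156] [[ 0.968  0.249  0.   ]
 [ 0.249 -0.968 -0.   ]
 [ 0.     0.    -1.   ]]
```

```bash
python3 - <<'E'
import cv2
for n,(x0,y0,x1,y1) in {'side':(100,150,356,350),'top':(100,90,400,300)}.items():
    im=cv2.imread(f'pics/{n}0.png')[y0:y1,x0:x1]; s=min(800/im.shape[1],600/im.shape[0]); cv2.imwrite(f'pics/{n}0z.png',cv2.resize(im,None,fx=s,fy=s,interpolation=cv2.INTER_CUBIC)); print(s)
E
```

```text
3.0
2.6666666666666665
```

View pics/side0z.png

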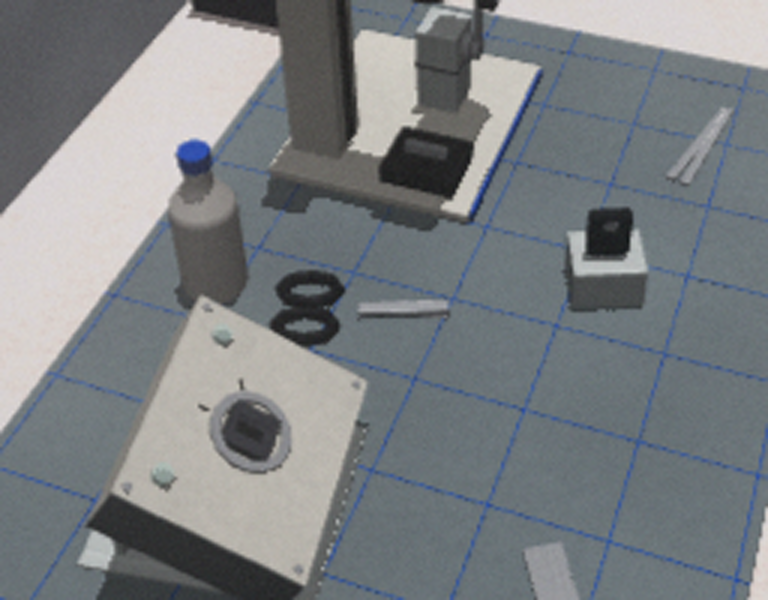

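View pics/top0z.png

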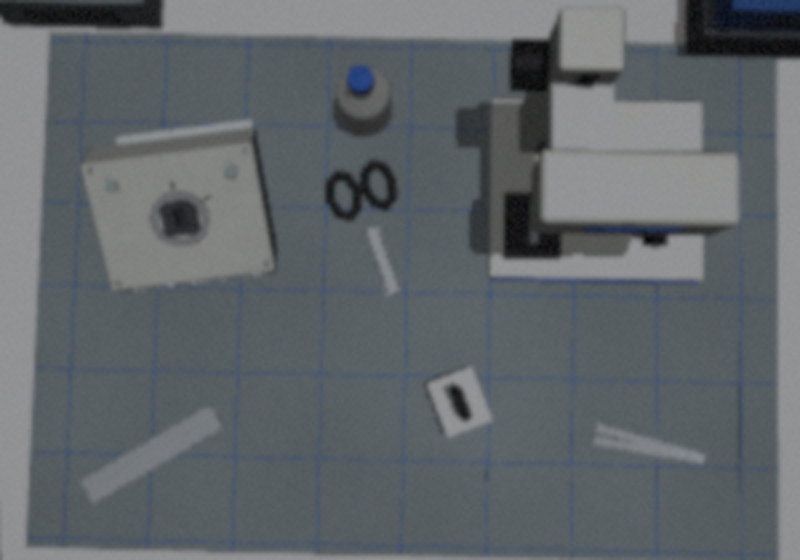

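```bash
python3 -m crank '[[1,0,0,0.1,0],[1,0,0,0.1,0],[1,0,0,0.1,0],[1,0,0,0.1,0],[1,0,0,0.1,0],[1,0,0,0,0],[1,0,0,0,0],[1,0,0,0,0]]' 20; python3 -c "
from h import *
o=arm.observe();print(o['joints'],o['position'],R.from_rotvec(o['ee_rot']).as_matrix().round(3))"
```

```text
clock: 1.48
position: [0.1483, -0.5755, 0.6413]
ee_rot: [3.01, 0.381, 0.021]
force: [0.9, 0.7, -0.2]
width: 1.001
[ 1.04279453  0.33652483  0.36006307  0.71063099 -0.13554593  2.0016795
 -0.00443047] [ 0.14829872 -0.57545284  0.6412606 ] [[ 0.968  0.248  0.027]
 [ 0.249 -0.963 -0.105]
 [ 0.     0.109 -0.994]]
```

```bash
python3 -m crank '[[1,0,0,-0.1,0],[1,0,0,-0.1,0],[1,0,0,-0.1,0],[1,0,0,0,0],[1,0,0,0,0],[1,0,0,0,0],[1,0,0,0,0],[1,0,0,0,0]]' 20; python3 -c "
from h import *
o=arm.observe();print(o['joints'],o['position'],R.from_rotvec(o['ee_rot']).as_matrix().round(3))"
```

```text
clock: 2.15
position: [0.1485, -0.5773, 0.5261]
ee_rot: [3.001, 0.38, 0.022]
force: [-0.2, -0.1, -0.0]
width: 1.001
[ 0.98627947  0.23183909  0.33449669  1.14221961 -0.07444161  1.66186492
 -0.02227176] [ 0.14845303 -0.57729684  0.52610492] [[ 0.968  0.247  0.029]
 [ 0.249 -0.962 -0.114]
 [-0.     0.117 -0.993]]
```

```bash
cat > st.py <<'E'
from h import *
np.set_printoptions(precision=3,suppress=True)
o=arm.observe();M=R.from_rotvec(o['ee_rot']).as_matrix()
print('t',o['clock'],'j',o['joints'],'p',o['position'].round(4),'F',o['force'],'T',o['ft_torque'],'w',round(o['width'],3)); print(M)
z=M[:,2];print('tilt',np.degrees(np.arccos(-z[2])),'az',np.degrees(np.arctan2(z[1],z[0])),'down_tool',-M[2],'Xaz',np.degrees(np.arctan2(M[1,0],M[0,0])),'baz',np.degrees(np.arctan2(o['position'][1],o['position'][0])))
E
python3 -m crank '[[1,0,0,0,0.118],[1,0,0,0,0.118],[1,0,0,0,0.118],[1,0,0,0,0.118],[1,0,0,0,0.118],[1,0,0,0,0.118],[1,0,0,0,0.118],[1,0,0,0,0.118]]' 20;
python3 -m crank '[[1,0,0,0,0.118],[1,0,0,0,0.118],[1,0,0,0,0.118],[1,0,0,0,0.118],[1,0,0,0,0.118],[1,0,0,0,0.118],[1,0,0,0,0.118],[1,0,0,0,0.118]]' 20; python3 st.py
```

```text
clock: 2.82
position: [0.148, -0.5766, 0.5247]
ee_rot: [2.473, 1.778, 0.096]
force: [0.5, -0.1, 0.3]
width: 1.0
clock: 3.48
position: [0.148, -0.5767, 0.5244]
ee_rot: [1.352, 2.774, 0.149]
force: [-0.1, 0.2, 0.0]
width: 0.999
t 3.4833 j [ 1.269  0.358  0.047  0.957 -0.124  1.865  1.943] p [ 0.148 -0.577  0.524] F [-0.08   0.229  0.001] T [-0.025 -0.054  0.004] w 0.999
[[-0.616  0.783  0.088]
 [ 0.788  0.613  0.064]
 [-0.004  0.109 -0.994]]
tilt 6.257221415205884 az 35.84589214197908 down_tool [ 0.004 -0.109  0.994] Xaz 128.0180450678714 baz -75.61086466509424
```

```bash
python3 -m crank '[[1,0,0,0.1,0.118],[1,0,0,0.1,0.118],[1,0,0,0.1,0.118],[1,0,0,0.1,0],[1,0,0,0.1,0],[1,0,0,0.1,0],[1,0,0,0,0],[1,0,0,0,0]]' 20; python3 st.py
```

```text
clock: 4.15
position: [0.1468, -0.5368, 0.6417]
ee_rot: [0.819, 2.908, -0.033]
force: [0.2, -0.5, -0.8]
width: 1.001
t 4.15 j [ 1.208  0.274  0.105  0.783 -0.132  2.002  2.269] p [ 0.147 -0.537  0.642] F [ 0.182 -0.453 -0.781] T [ 0.14  -0.05   0.027] w 1.001
[[-0.846  0.521  0.109]
 [ 0.519  0.853 -0.054]
 [-0.121  0.011 -0.993]]
tilt 6.974087902691613 az -26.17465659625084 down_tool [ 0.121 -0.011  0.993] Xaz 148.49289095696648 baz -74.70299111374838
```

```bash
cat > m.py <<'E'
from h import *
np.set_printoptions(precision=4,suppress=True)
T=cv2.imread('pics/top0.png');S=cv2.imread('pics/side0.png')
ct=arm.get_calibration('top');cs=arm.get_calibration('side')
def blobs(im,roi,lo,hi,amin=8):
    x0,y0,x1,y1=roi;h=cv2.cvtColor(im,cv2.COLOR_BGR2HSV)[y0:y1,x0:x1]
    m=cv2.inRange(h,np.array(lo),np.array(hi));cs_,_=cv2.findContours(m,cv2.RETR_EXTERNAL,cv2.CHAIN_APPROX_NONE)
    r=[]
    for c in cs_:
        if cv2.contourArea(c)>=amin:
            M=cv2.moments(c);r.append((M['m10']/M['m00']+x0,M['m01']/M['m00']+y0,cv2.contourArea(c),cv2.minAreaRect(c+np.array([x0,y0]))))
    return sorted(r,key=lambda a:-a[2])
def tri(a,b):
    o1,d1=ray(ct,*a);o2,d2=ray(cs,*b)
    A=np.c_[d1,-d2];s=np.linalg.lstsq(A,o2-o1,rcond=None)[0]
    p,q=o1+d1*s[0],o2+d2*s[1];return (p+q)/2,np.linalg.norm(p-q)
E
python3 - <<'E'
from m import *
print('bow top');[print(b) for b in blobs(T,(255,225,290,260),(0,0,0),(180,255,70))]
print('stand top');[print(b) for b in blobs(T,(255,225,290,260),(0,0,150),(180,60,255))]
print('bow side');[print(b) for b in blobs(S,(280,205,330,260),(0,0,0),(180,255,70))]
print('stand side');[print(b) for b in blobs(S,(280,205,330,260),(0,0,165),(180,60,255))]
print('rotor top');[print(b) for b in blobs(T,(150,155,190,190),(0,0,0),(180,255,75))]
print('face top');[print(b) for b in blobs(T,(125,130,215,205),(0,0,130),(180,60,255))]
print('rotor side');[print(b) for b in blobs(S,(160,270,210,315),(0,0,0),(180,255,75))]
E
python3 - <<'E'
import cv2
T=cv2.imread('pics/top0.png');S=cv2.imread('pics/side0.png')
a=cv2.resize(S[245:355,125:230],None,fx=5,fy=5,interpolation=cv2.INTER_CUBIC);cv2.imwrite('pics/boxs.png',a)
a=cv2.resize(T[130:205,120:215],None,fx=7,fy=7,interpolation=cv2.INTER_CUBIC);cv2.imwrite('pics/boxt.png',a)
a=cv2.resize(S[70:225,180:285],None,fx=3.8,fy=3.8,interpolation=cv2.INTER_CUBIC);cv2.imwrite('pics/wels.png',a)
a=cv2.resize(T[85:200,275:385],None,fx=5,fy=5,interpolation=cv2.INTER_CUBIC);cv2.imwrite('pics/welt.png',a)
E
```

```text
bow top
(271.68859649122805, 240.42105263157896, 38.0, ((271.70001220703125, 240.60000610351562), (12.33288288116455, 4.110960960388184), 71.56504821777344))
stand top
(277.54545454545456, 238.6969696969697, 16.5, ((277.12939453125, 237.4176483154297), (15.876174926757812, 4.525093078613281), 57.528804779052734))
bow side
(302.6208981001727, 227.05958549222797, 193.0, ((303.0, 227.0), (16.0, 14.0), 90.0))
stand side
(302.0156438026474, 235.57761732851986, 138.5, ((302.37408447265625, 233.48129272460938), (14.182283401489258, 24.6691837310791), 87.1375961303711))
rotor top
(167.1142857142857, 171.39761904761906, 140.0, ((166.97561645507812, 171.28048706054688), (12.699625968933105, 13.583078384399414), 83.6598129272461))
face top
(167.4361412042155, 171.97870145183873, 2261.5, ((166.986572265625, 171.07701110839844), (46.2327766418457, 60.47346115112305), 81.46923065185547))
(169.25877192982455, 138.91447368421052, 76.0, ((168.5697021484375, 139.0343780517578), (2.543670654296875, 49.49378967285156), 82.56858825683594))
(135.88888888888889, 157.44444444444446, 15.0, ((136.0, 156.5), (7.0, 4.0), 90.0))
rotor side
(182.94042232277525, 293.44117647058823, 221.0, ((182.8000030517578, 293.3999938964844), (17.88854217529297, 15.20526123046875), 26.56505012512207))
```

View pics/boxs.png

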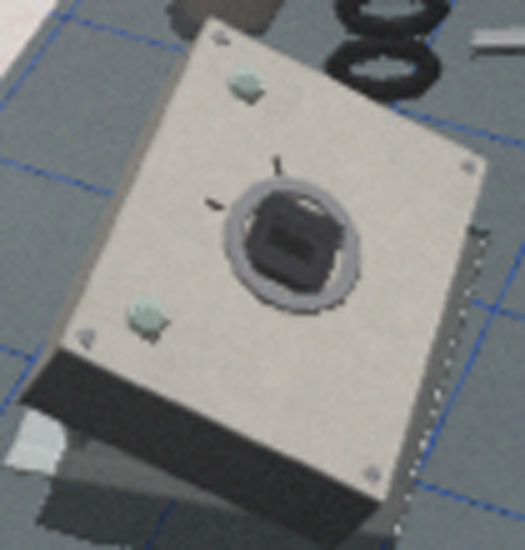

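View pics/boxt.png

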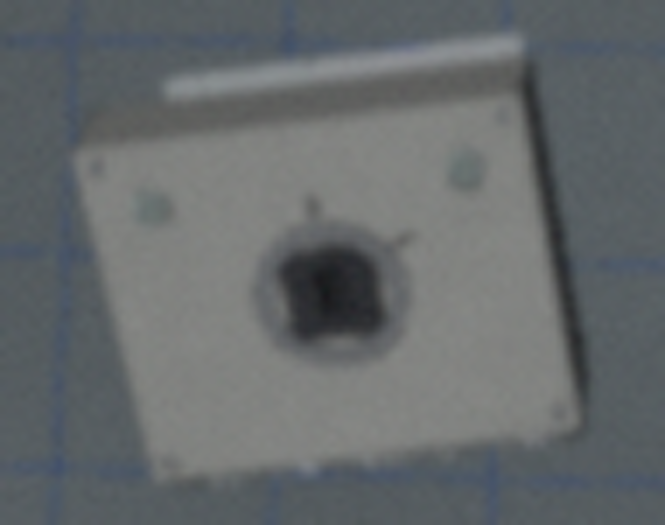

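View pics/wels.png

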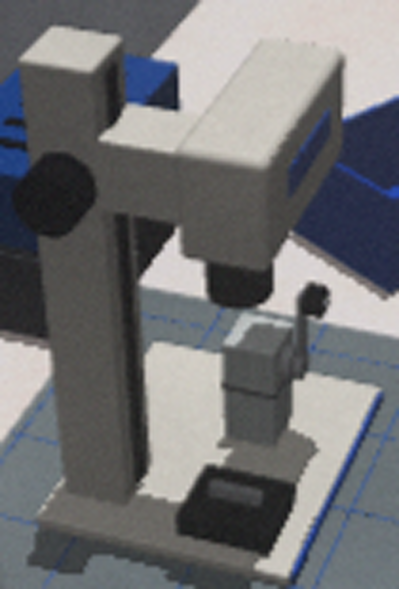

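View pics/welt.png

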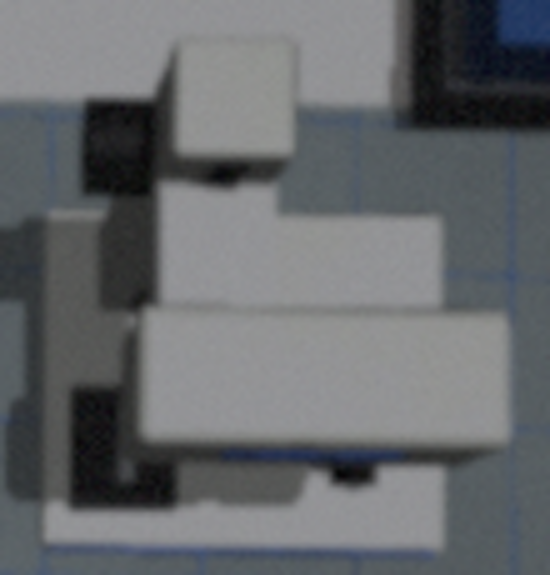

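```bash
cat > loc.py <<'E'
from m import *
s5=lambda u,v:(125+u/5-.4,245+v/5-.4)
t7=lambda u,v:(120+u/7-.43,130+v/7-.43)
C={}
for n,t,s in [('A',(522,95),(212,18)),('B',(580,430),(485,160)),('C',(155,480),(383,500)),('D',(78,152),(62,347))]:
    p,e=tri(t7(*t),s5(*s));C[n]=p;print(n,p,e)
print('sides',np.linalg.norm(C['A']-C['B']),np.linalg.norm(C['D']-C['C']),np.linalg.norm(C['A']-C['D']),np.linalg.norm(C['B']-C['C']))
up=(C['A']-C['B']+C['D']-C['C']);up/=np.linalg.norm(up);ac=(C['D']-C['A']+C['C']-C['B']);ac/=np.linalg.norm(ac)
n=np.cross(up,ac);print('up',up,'n',n,'slope',np.degrees(np.arccos(n[2])),'yaw up',np.degrees(np.arctan2(up[1],up[0])),'yaw ac-90',np.degrees(np.arctan2(ac[1],ac[0]))-90)
print('centre',sum(C.values())/4)
p,e=tri((167.1,171.3),(182.9,293.4));print('rotor',p,e, 'above face',n@(p-sum(C.values())/4))
yaw=np.arctan2(ac[1],ac[0])-np.pi/2
u2=np.array([np.cos(yaw)*np.cos(np.pi/6),np.sin(yaw)*np.cos(np.pi/6),.5]);n2=np.array([-np.cos(yaw)*.5,-np.sin(yaw)*.5,np.cos(np.pi/6)])
print('u2',u2,'n2',n2)
# slot: seen in zooms
p,e=tri(t7(325,292),s5(290,243));print('slot zoom',p,e)
# key
p,e=tri((271.7,240.5),(302.6,227.06));print('key',p,e)
for z in(.063,.086):print(z,onz(ct,271.7,240.5,z),onz(cs,302.6,227.06,z))
h=cv2.cvtColor(T,cv2.COLOR_BGR2GRAY)
p,e=tri((345.6,179.4),(262.3,148.4));print('roller',p,e)
E
python3 loc.py; python3 - <<'E'
import cv2
T=cv2.imread('pics/top0.png');S=cv2.imread('pics/side0.png')
a=cv2.resize(S[210:260,275:335],None,fx=8,fy=8,interpolation=cv2.INTER_CUBIC)
b=cv2.resize(T[220:262,250:295],None,fx=8,fy=8,interpolation=cv2.INTER_CUBIC)
import numpy as np
h=max(a.shape[0],b.shape[0]);c=np.zeros((400,a.shape[1]*0+480+360,3),np.uint8)[:, :800]
c[:400,:480]=a[:400];c[:336,480:800]=b[:336,:320];cv2.imwrite('pics/key.png',c)
E
```

```text
A [0.6863 0.1542 0.1173] 0.0005520069498301607
B [0.5669 0.1377 0.0501] 0.0023083177143127785
C [0.5424 0.3051 0.0499] 0.0002276994376027163
D [0.662  0.3213 0.1159] 0.00029008564171913463
sides 0.1380653223872058 0.13756118160809133 0.16883936208782407 0.16919717635398082
up [0.8674 0.1188 0.4832] n [-0.4787 -0.0657  0.8755] slope 28.901299626044946 yaw up 7.798690070463482 yaw ac-90 8.302914458073374
centre [0.6144 0.2296 0.0833]
rotor [0.6145 0.2299 0.0848] 5.7792509343286045e-05 above face 0.0012855398007764552
u2 [0.8569 0.1251 0.5   ] n2 [-0.4948 -0.0722  0.866 ]
slot zoom [0.6139 0.232  0.0885] 0.00036206254894341017
key [ 0.4338 -0.0564  0.0664] 0.0005914895673018013
0.063 [ 0.434  -0.0565  0.063 ] [ 0.4341 -0.0599  0.063 ]
0.086 [ 0.4348 -0.0555  0.086 ] [ 0.4299 -0.0369  0.086 ]
roller [ 0.597  -0.2386  0.1423] 0.0023493001238432116
```

View pics/key.png

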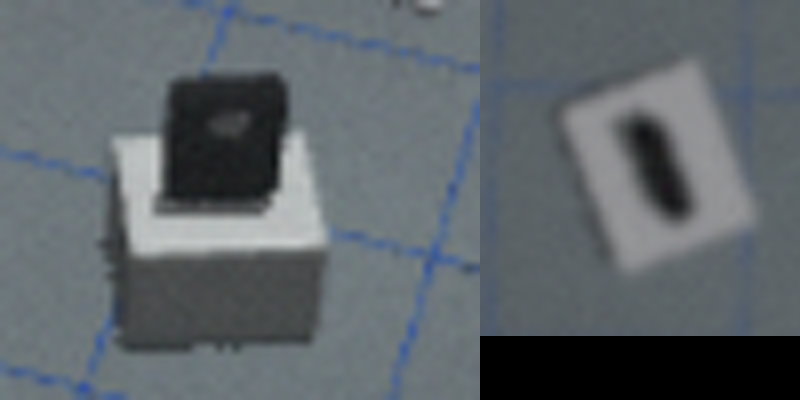

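```bash
python3 -m crank '[[1,0.036,0.06,-0.055,0.0547],[1,0.036,0.06,-0.055,0.0547],[1,0.036,0.06,-0.055,0.0547],[1,0.036,0.06,-0.055,0.0547],[1,0.036,0.06,-0.055,0.0547],[1,0.036,0.06,-0.055,0.0547],[1,0.036,0.06,-0.055,0.0547],[1,0.036,0.06,-0.055,0.0547]]' 20;
python3 -m crank '[[1,0.036,0.06,-0.055,0.0547],[1,0.036,0.06,-0.055,0.0547],[1,0.036,0.06,-0.055,0.0547],[1,0.036,0.06,-0.055,0.0547],[1,0.036,0.06,-0.055,0.0547],[1,0.036,0.06,-0.055,0.0547],[1,0.036,0.06,-0.055,0.0547],[1,0.036,0.06,-0.055,0.0547]]' 20; python3 st.py
```

```text
clock: 4.82
position: [0.2624, -0.3438, 0.4612]
ee_rot: [0.134, 3.022, 0.016]
force: [0.7, -0.6, -0.5]
width: 1.002
clock: 5.48
position: [0.3772, -0.1518, 0.2856]
ee_rot: [-0.557, 2.978, 0.056]
force: [0.2, -0.2, -0.1]
width: 1.0
t 5.4833 j [ 0.762 -0.005 -0.418  1.974 -0.102  1.097  2.327] p [ 0.377 -0.152  0.286] F [ 0.178 -0.224 -0.135] T [ 0.036 -0.045  0.008] w 1.0
[[-0.926 -0.362  0.103]
 [-0.358  0.932  0.057]
 [-0.116  0.016 -0.993]]
tilt 6.746209284001742 az 28.9419852431994 down_tool [ 0.116 -0.016  0.993] Xaz -158.86970080214218 baz -21.92580205264644
```

```bash
python3 -m crank '[[1,0.0178,0.0298,-0.0484,0],[1,0.0178,0.0298,-0.0484,0],[1,0.0178,0.0298,-0.0484,0],[1,0.0178,0.0298,-0.0484,0],[1,0.0178,0.0298,-0.0484,0],[1,0.0178,0.0298,-0.0484,0],[1,0.0178,0.0298,-0.0484,0],[1,0.0178,0.0298,-0.0484,0]]' 20; python3 -c "
from h import *
snap('side','side1.png');snap('wrist','wrist1.png');c=arm.get_calibration('wrist');print(proj(c,[.434,-.0565,.086]),proj(c,[.434,-.0565,.063]))"; python3 st.py
```

```text
clock: 6.15
position: [0.4337, -0.0572, 0.1307]
ee_rot: [-0.553, 2.979, 0.056]
force: [1.0, -0.8, 0.3]
width: 1.003
[255.03544373 199.06119017] [254.69046553 188.80300252]
t 6.25 j [ 0.514  0.237 -0.523  2.162  0.093  0.677  1.88 ] p [ 0.433 -0.056  0.13 ] F [-0.877  0.136  0.903] T [ 0.036 -0.013  0.03 ] w 0.998
[[-0.927 -0.363  0.099]
 [-0.359  0.932  0.058]
 [-0.113  0.019 -0.993]]
tilt 6.580538970006034 az 30.628636803200425 down_tool [ 0.113 -0.019  0.993] Xaz -158.84833466531646 baz -7.340385608681574
```

View pics/side1.png

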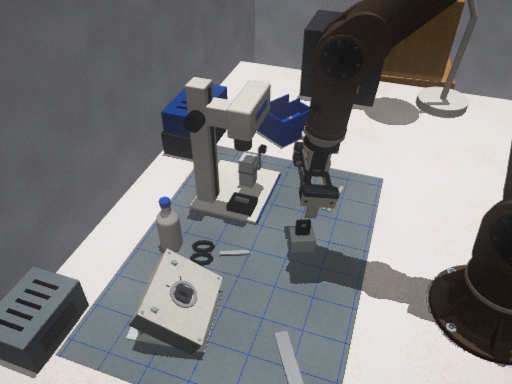

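View pics/wrist1.png

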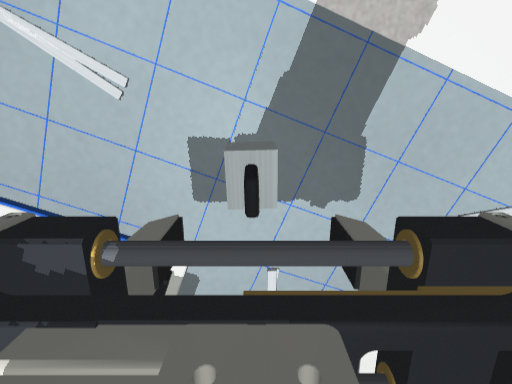

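```bash
python3 - <<'E'
from h import *
np.set_printoptions(precision=4,suppress=True)
c=arm.get_calibration('wrist');im=cv2.imread('pics/wrist1.png')
g=cv2.cvtColor(im,cv2.COLOR_BGR2GRAY)[140:230,220:285]
m=(g<50).astype(np.uint8);n,l,s,ce=cv2.connectedComponentsWithStats(m);print(s,ce+[220,140])
k=1+np.argmax(s[1:,4]);ys,xs=np.where(l==k)
for r in range(ys.min(),ys.max()+1,6):
    q=xs[ys==r];print(r+140,q.min()+220,q.max()+220)
E0=np.array(c['extrinsics']);print(E0[:3,3],E0[:3,2])
t=np.radians(21)
for dx,dz in[(18,86),(-18,86),(18,40),(-18,40)]:print(dx,dz,proj(c,[.434+dx/1e3*np.cos(t),-.0565+dx/1e3*np.sin(t),dz/1e3]))
for uv in[(252,ys.min()+140),(252,ys.max()+140)]:print(uv,onz(c,*uv,.086))
a=cv2.resize(im[130:230,200:300],None,fx=6,fy=6);cv2.imwrite('pics/w1z.png',a)
E
```

```text
[[   0    0   65   90 5173]
 [  24   25   15   52  677]] [[252.1289 183.6598]
 [251.0148 190.9202]]
165 248 254
171 245 256
177 245 257
183 244 257
189 245 257
195 245 257
201 245 258
207 245 258
213 246 257
[ 0.3526 -0.091   0.2896] [ 0.3335  0.1481 -0.9311]
18 86 [254.9679 218.7594]
-18 86 [255.1071 178.1628]
18 40 [254.3598 197.2486]
-18 40 [254.4449 162.2946]
(252, np.int64(165)) [ 0.408  -0.0691  0.086 ]
(252, np.int64(216)) [ 0.4493 -0.0533  0.086 ]
```

View pics/w1z.png

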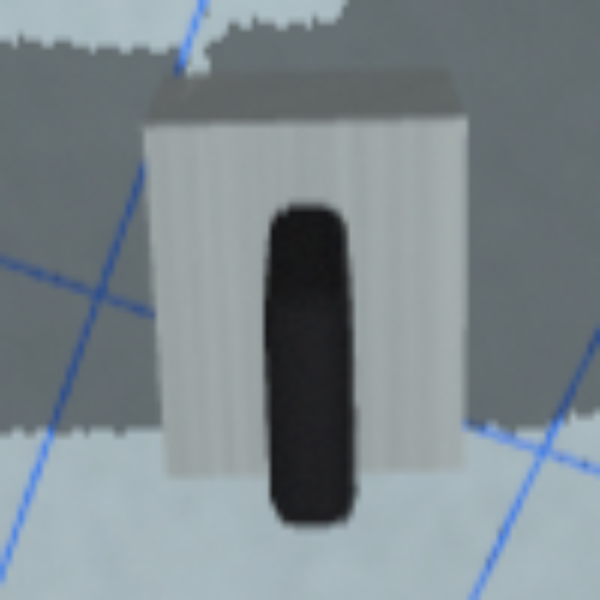

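```bash
python3 -m crank '[[1,0.005,-0.006,0,0],[1,0,0,-0.034,0],[1,0,0,-0.034,0],[1,0,0,-0.034,0],[1,0,0,-0.034,0],[1,0,0,-0.034,0],[0.1,0,0,0,0],[0.1,0,0,0,0]]' 30; python3 -m crank '[[0.1,0,0,0,0],[0.1,0,0,0,0],[0.1,0,0,0,0],[0.1,0,0,0,0],[0.1,0,0,0,0],[0.1,0,0,0,0],[0.1,0,0,0,0],[0.1,0,0,0,0]]' 30; python3 st.py
```

```text
clock: 6.92
position: [0.4362, -0.0612, 0.0651]
ee_rot: [-0.552, 2.978, 0.053]
force: [0.3, -0.2, 0.7]
width: 0.901
clock: 7.58
position: [0.4364, -0.0602, 0.0647]
ee_rot: [-0.554, 2.977, 0.054]
force: [0.4, -0.2, -0.1]
width: 0.325
t 7.5833 j [ 0.449  0.35  -0.462  2.231  0.202  0.498  1.786] p [ 0.436 -0.06   0.065] F [ 0.369 -0.185 -0.137] T [ 0.095 -0.033  0.018] w 0.325
[[-0.927 -0.36   0.105]
 [-0.356  0.933  0.055]
 [-0.118  0.014 -0.993]]
tilt 6.809926999863302 az 27.822026169844204 down_tool [ 0.118 -0.014  0.993] Xaz -158.97135541859205 baz -7.856193854912559
```

```bash
python3 -m crank '[[0,0,0,0,0],[0,0,0,0,0],[0,0,0,0,0],[0,0,0,0,0],[0,0,0,0,0],[0,0,0,0,0],[0,0,0,0,0],[0,0,0,0.02,0]]' 30; python3 st.py
```

```text
clock: 8.25
position: [0.4355, -0.0602, 0.072]
ee_rot: [-0.554, 2.979, 0.055]
force: [-0.1, -0.1, -0.7]
width: 0.129
t 8.25 j [ 0.46   0.337 -0.472  2.224  0.188  0.52   1.798] p [ 0.435 -0.06   0.072] F [-0.143 -0.121 -0.68 ] T [ 0.054  0.031 -0.037] w 0.129
[[-0.927 -0.36   0.103]
 [-0.356  0.933  0.056]
 [-0.116  0.015 -0.993]]
tilt 6.716392680621174 az 28.475113224034253 down_tool [ 0.116 -0.015  0.993] Xaz -158.98396922403208 baz -7.865712793969501
```

```bash
python3 -m crank '[[0,0,0,0.07,0],[0,0,0,0.09,0],[0,0.017,0.022,0.094,-0.015],[0,0.017,0.022,0.094,-0.015],[0,0.017,0.022,0.094,-0.015],[0,0.017,0.022,0.094,-0.015],[0,0.017,0.022,0.094,-0.015],[0,0.017,0.022,0.094,-0.015]]' 30; python3 -m crank '[[0,0.02,0.025,0.09,-0.015],[0,0.02,0.025,0.09,-0.015],[0,0.02,0.025,0.09,-0.015],[0,0.02,0.025,0.09,-0.015],[0,0.02,0.025,0.09,-0.015],[0,0.02,0.025,0.09,-0.015],[0,0.02,0.025,0.09,-0.015],[0,0.02,0.025,0.09,-0.015]]' 30; python3 st.py
```

```text
clock: 8.92
position: [0.4766, -0.0067, 0.3651]
ee_rot: [-0.412, 2.997, 0.045]
force: [0.6, -0.5, -0.6]
width: 0.129
clock: 9.58
position: [0.5409, 0.0723, 0.6527]
ee_rot: [-0.22, 3.014, 0.036]
force: [-105.4, -37.4, -2.3]
width: 0.127
t 9.5833 j [ 0.092  0.276 -0.55   0.774  0.179  2.003  1.369] p [0.541 0.072 0.653] F [-105.4    -37.448   -2.31 ] T [-3.57  10.484 -0.133] w 0.127
[[-0.982 -0.146  0.117]
 [-0.143  0.989  0.032]
 [-0.12   0.015 -0.993]]
tilt 6.943921324120535 az 15.355564701706667 down_tool [ 0.12  -0.015  0.993] Xaz -171.7136395323754 baz 7.61265371854669
```

```bash
python3 -c "
from h import *
snap('side','side2.png');snap('wrist','wrist2.png')"; python3 st.py
```

```text
t 9.6833 j [ 0.082  0.277 -0.547  0.764  0.178  1.998  1.371] p [0.544 0.078 0.656] F [-0.06   0.744 -0.185] T [ 0.132  0.101 -0.03 ] w 0.126
[[-0.98  -0.155  0.129]
 [-0.151  0.988  0.04 ]
 [-0.133  0.019 -0.991]]
tilt 7.75006967405088 az 17.055441395061695 down_tool [ 0.133 -0.019  0.991] Xaz -171.24921072208733 baz 8.162966333891903
```

View pics/side2.png

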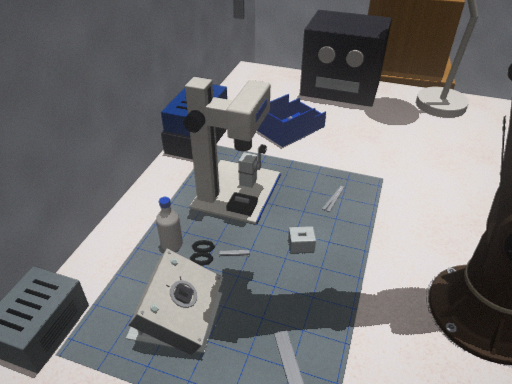

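View pics/wrist2.png

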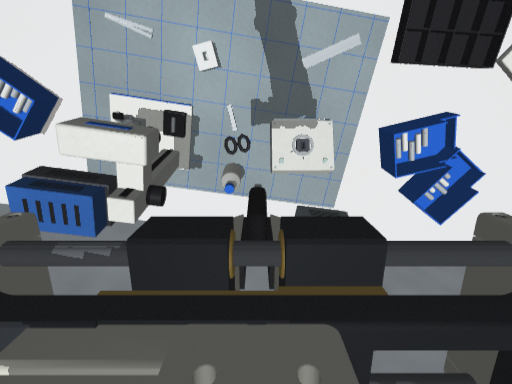

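```bash
python3 -m crank '[[0,0,0,0.02,0],[0,0,0,0.04,0],[0,0,0,0.04,0],[0,0,0,0.04,0],[0,0,0,0.04,0],[0,0,0,0.04,0],[0,0,0,0.04,0],[0,0,0,0.04,0]]' 30; python3 st.py
```

```text
clock: 10.35
position: [0.5354, 0.0727, 0.6747]
ee_rot: [-0.224, 2.987, 0.024]
force: [0.5, -0.2, -0.4]
width: 0.126
t 10.35 j [-0.514  0.222  0.443  0.788 -0.119  2.003  1.575] p [0.535 0.073 0.675] F [ 0.515 -0.242 -0.355] T [ 0.079  0.043 -0.007] w 0.126
[[-0.978 -0.15   0.144]
 [-0.147  0.989  0.027]
 [-0.147  0.005 -0.989]]
tilt 8.439867862696394 az 10.408655015938615 down_tool [ 0.147 -0.005  0.989] Xaz -171.43762430056472 baz 7.735216963557351
```

```bash
python3 -m crank '[[0,0,0,0.05,0],[0,0,0,0.1,0],[0,0,0,0.1,0],[0,0,0,0.1,0],[0,0,0,0,0],[0,0,0,0,0],[0,0,0,0,0],[0,0,0,0,0]]' 30; python3 st.py
```

```text
clock: 11.02
position: [0.5221, 0.0713, 0.7239]
ee_rot: [-0.215, 2.882, 0.033]
force: [-0.0, -0.4, -0.3]
width: 0.127
t 11.0167 j [-0.609  0.171  0.543  0.737 -0.119  2.002  1.572] p [0.522 0.071 0.724] F [-0.033 -0.361 -0.266] T [ 0.094  0.113 -0.02 ] w 0.127
[[-0.958 -0.149  0.246]
 [-0.143  0.989  0.041]
 [-0.249  0.004 -0.968]]
tilt 14.445736153159144 az 9.41682502577013 down_tool [ 0.249 -0.004  0.968] Xaz -171.4805116241881 baz 7.78044642567523
```

```bash
python3 -m crank '[[0,0,0,0.1,0],[0,0,0,0.1,0],[0,0,0,0.1,0],[0,0,0,0.1,0],[0,0,0,0.1,0],[0,0,0,0.1,0],[0,0,0,0.1,0],[0,0,0,0.1,0]]' 30; python3 st.py
```

```text
clock: 11.68
position: [0.5004, 0.0693, 0.8377]
ee_rot: [-0.196, 2.633, 0.055]
force: [-0.3, -0.3, -0.2]
width: 0.127
t 11.6833 j [-0.824  0.106  0.773  0.557 -0.126  2.002  1.565] p [0.5   0.069 0.838] F [-0.287 -0.265 -0.188] T [0.013 0.473 0.01 ] w 0.127
[[-0.867 -0.149  0.476]
 [-0.129  0.989  0.075]
 [-0.482  0.003 -0.876]]
tilt 28.80459502245781 az 8.927519958378676 down_tool [ 0.482 -0.003  0.876] Xaz -171.5349154893345 baz 7.880685001886815
```

```bash
python3 -m crank '[[0,0,0,0.1,0],[0,0,0,0.1,0],[0,0,0,0.1,0],[0,0,0,0.1,0],[0,0,0,0,0],[0,0,0,0,0],[0,0,0,0,0],[0,0,0,0,0]]' 30; python3 st.py
```

```text
clock: 12.35
position: [0.4923, 0.0684, 0.8909]
ee_rot: [-0.187, 2.512, 0.066]
force: [-0.3, -0.8, -0.6]
width: 0.127
t 12.35 j [-0.857  0.099  0.831  0.444 -0.147  2.002  1.563] p [0.492 0.068 0.891] F [-0.289 -0.802 -0.582] T [0.006 0.573 0.002] w 0.127
[[-0.803 -0.149  0.577]
 [-0.119  0.989  0.09 ]
 [-0.584  0.004 -0.812]]
tilt 35.73547656453055 az 8.898717574288483 down_tool [ 0.584 -0.004  0.812] Xaz -171.57527585075522 baz 7.9109239124729545
```

```bash
cat > tgt.py <<'E'
from h import *
import sys
np.set_printoptions(precision=4,suppress=True)
yaw=np.radians(8.3);c30,s30=np.cos(np.pi/6),.5
n=np.array([-np.cos(yaw)*s30,-np.sin(yaw)*s30,c30]);up=np.array([np.cos(yaw)*c30,np.sin(yaw)*c30,s30]);ys=np.cross(n,up)
P=np.array([.613,.2300,.087])
dk=np.array([.117,0,.993]);ck=np.array([0,0,.0017])
if __name__=='__main__':
    o=arm.observe();M=R.from_rotvec(o['ee_rot']).as_matrix();p=o['position']
    tip=p+M@(ck+.051*dk);down=M@dk
    print('tip',tip,'in slot frame',np.array([up,ys,n])@(tip-P),'key dir err deg(up,ys)',np.degrees([up@down,ys@down]))
    for h in map(float,sys.argv[1:]):
        d=P+n*h-tip;print(h,'shift m',d,'units',d/.4,'len',np.linalg.norm(d))
E
python3 tgt.py 0.06 0.015 -0.028
```

```text
tip [0.5177 0.0724 0.8449] in slot frame [ 0.2776 -0.1422  0.7149] key dir err deg(up,ys) [-0.9858  0.3354]
0.06 shift m [ 0.0656  0.1532 -0.7059] units [ 0.164   0.3831 -1.7648] len 0.7253346926317066
0.015 shift m [ 0.0879  0.1565 -0.7449] units [ 0.2197  0.3912 -1.8622] len 0.766207025716704
-0.028 shift m [ 0.1091  0.1596 -0.7821] units [ 0.2729  0.399  -1.9553] len 0.80567396560287
```

```bash
python3 -m crank '[[0,0.005,0.01,-0.04,0],[0,0.008,0.02,-0.08,0],[0,0.0095,0.0225,-0.098,0],[0,0.0095,0.0225,-0.098,0],[0,0.0095,0.0225,-0.098,0],[0,0.0095,0.0225,-0.098,0],[0,0.0095,0.0225,-0.098,0],[0,0.0095,0.0225,-0.098,0]]' 30; python3 -m crank '[[0,0.0095,0.0225,-0.098,0],[0,0.0095,0.0225,-0.098,0],[0,0.0095,0.0225,-0.098,0],[0,0.0095,0.0225,-0.098,0],[0,0.0095,0.0225,-0.098,0],[0,0.0095,0.0225,-0.098,0],[0,0.0095,0.0225,-0.098,0],[0,0.0095,0.0225,-0.098,0]]' 30; python3 st.py; python3 tgt.py .06 .015
```

```text
clock: 13.02
position: [0.5157, 0.1268, 0.6277]
ee_rot: [-0.174, 2.518, 0.077]
force: [1.3, 0.6, -0.1]
width: 0.127
clock: 13.68
position: [0.5458, 0.1982, 0.3144]
ee_rot: [-0.173, 2.519, 0.077]
force: [1.9, 0.5, -0.4]
width: 0.128
t 13.6833 j [-1.134 -0.069  0.509  2.126  0.554  0.574  0.699] p [0.546 0.198 0.314] F [ 1.895  0.479 -0.366] T [0.021 0.522 0.012] w 0.128
[[-0.808 -0.142  0.572]
 [-0.106  0.99   0.095]
 [-0.58   0.016 -0.815]]
tilt 35.459322014318595 az 9.409160761058024 down_tool [ 0.58  -0.016  0.815] Xaz -172.49843971692331 baz 19.96003612103046
tip [0.5709 0.2025 0.2683] in slot frame [ 0.0512 -0.0211  0.1798] key dir err deg(up,ys) [-1.2654  0.715 ]
0.06 shift m [ 0.0124  0.0231 -0.1294] units [ 0.031   0.0578 -0.3234] len 0.13199861902904475
0.015 shift m [ 0.0347  0.0264 -0.1683] units [ 0.0866  0.0659 -0.4208] len 0.1738781949885168
```

```bash
python3 -m crank '[[0,0.0077,0.0078,-0.0472,0],[0,0.0077,0.0078,-0.0472,0],[0,0.0077,0.0078,-0.0472,0],[0,0.0077,0.0078,-0.0472,0],[0,0.0077,0.0078,-0.0472,0],[0,0.0077,0.0078,-0.0472,0],[0,0.0077,0.0078,-0.0472,0],[0,0.0077,0.0078,-0.0472,0]]' 30; python3 -c "
from h import *
snap('side','side3.png');snap('wrist','wrist3.png');snap('top','top3.png')
a=cv2.imread('pics/side3.png')[190:350,120:260];cv2.imwrite('pics/side3z.png',cv2.resize(a,None,fx=3.7,fy=3.7,interpolation=cv2.INTER_CUBIC))
a=cv2.imread('pics/wrist3.png')[100:250,160:360];cv2.imwrite('pics/wrist3z.png',cv2.resize(a,None,fx=4,fy=4,interpolation=cv2.INTER_CUBIC))
a=cv2.imread('pics/top3.png')[120:215,110:230];cv2.imwrite('pics/top3z.png',cv2.resize(a,None,fx=6,fy=6,interpolation=cv2.INTER_CUBIC))
"; python3 st.py; python3 tgt.py .0 -.028
```

```text
clock: 14.35
position: [0.5703, 0.2229, 0.1647]
ee_rot: [-0.173, 2.519, 0.075]
force: [5.6, 22.0, 0.5]
width: 0.123
t 14.5 j [-1.106  0.261  0.588  2.276  0.891  0.12   0.273] p [0.57  0.222 0.165] F [-0.191 -0.647 -0.144] T [ 0.052  0.64  -0.017] w 0.126
[[-0.808 -0.142  0.572]
 [-0.109  0.99   0.092]
 [-0.579  0.012 -0.815]]
tilt 35.373441675201114 az 9.138658739346443 down_tool [ 0.579 -0.012  0.815] Xaz -172.31473348409457 baz 21.30419880768345
tip [0.5954 0.2266 0.1188] in slot frame [ 0.0004 -0.0009  0.0365] key dir err deg(up,ys) [-1.349   0.5407]
0.0 shift m [ 0.0176  0.0034 -0.0318] units [ 0.0439  0.0086 -0.0796] len 0.0365158391578952
-0.028 shift m [ 0.0314  0.0054 -0.0561] units [ 0.0786  0.0136 -0.1402] len 0.06451044148900771
```

View pics/side3z.png

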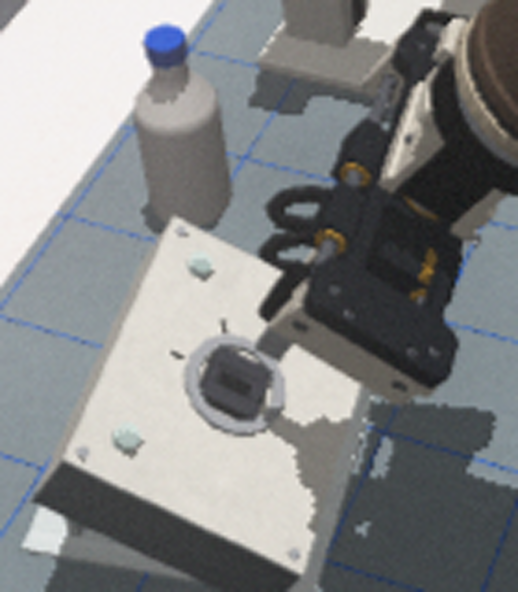

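View pics/wrist3z.png

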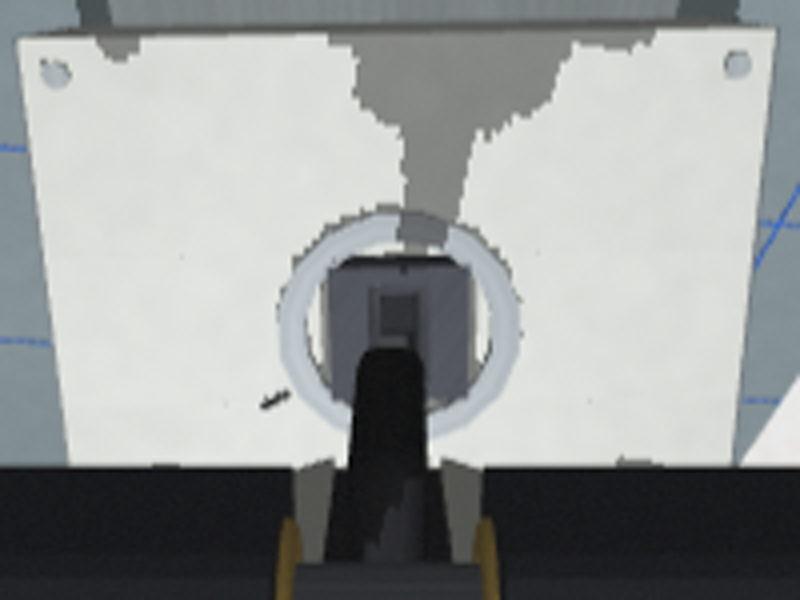

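View pics/top3z.png

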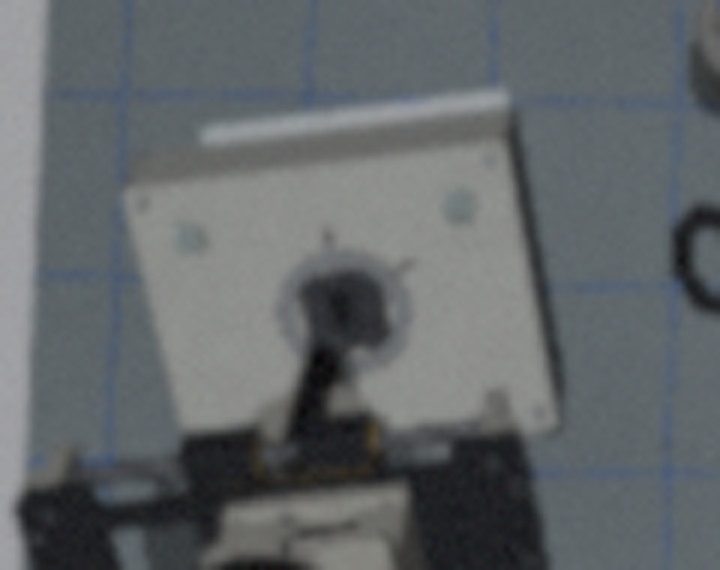

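```bash
python3 - <<'E'
from tgt import *
o=arm.observe();M=R.from_rotvec(o['ee_rot']).as_matrix();p=o['position']
tip=p+M@(ck+.051*dk);g=p+M@ck;kx=-M[:,0]
for n_ in('wrist','side','top'):
    c=arm.get_calibration(n_)
    print(n_,'P',proj(c,P),'Pup',proj(c,P+.0095*up),'Pdn',proj(c,P-.0095*up),'tip',proj(c,tip),'grip',proj(c,g),'rotor c',[proj(c,P+up*a*.017+ys*b*.017) for a,b in((1,1),(1,-1),(-1,-1),(-1,1))])
a=cv2.imread('pics/side3.png')[260:315,165:225];cv2.imwrite('pics/side3zz.png',cv2.resize(a,None,fx=10,fy=10,interpolation=cv2.INTER_CUBIC))
a=cv2.imread('pics/wrist3.png')[140:215,225:295];cv2.imwrite('pics/wrist3zz.png',cv2.resize(a,None,fx=8,fy=8,interpolation=cv2.INTER_CUBIC))
E
```

```text
wrist P [257.7515 179.3195] Pup [257.8066 188.5241] Pdn [257.6949 169.8824] tip [257.3237 193.326 ] grip [257.5287 222.4715] rotor c [array([275.0031, 195.4583]), array([240.6829, 195.8065]), array([239.6989, 162.4314]), array([275.5859, 162.0927])]
side P [183.4052 292.978 ] Pup [179.3177 290.9207] Pdn [187.4766 295.0271] tip [190.486  284.2388] grip [200.6185 271.4056] rotor c [array([173.39 , 296.044]), array([178.6942, 282.7244]), array([193.0756, 290.0175]), array([188.2156, 303.4479])]
top P [166.8829 171.749 ] Pup [166.1795 168.508 ] Pdn [167.5813 174.9665] tip [165.3796 176.9315] grip [162.7893 184.5316] rotor c [array([159.3158, 166.7174]), array([171.9248, 165.1477]), array([174.3515, 176.7151]), array([161.906 , 178.2654])]
```

View pics/side3zz.png

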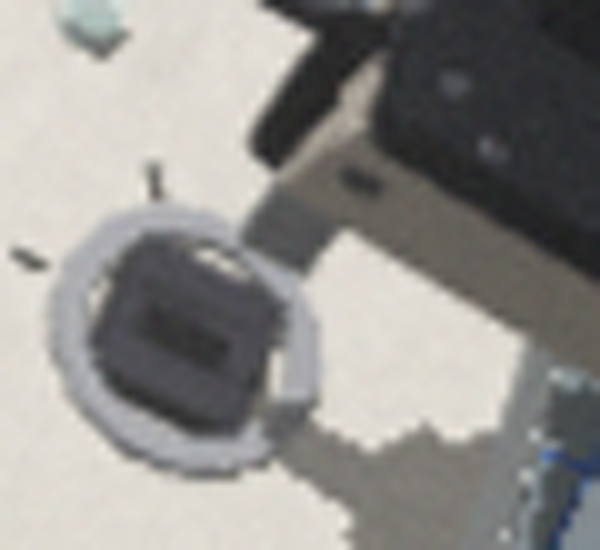

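View pics/wrist3zz.png

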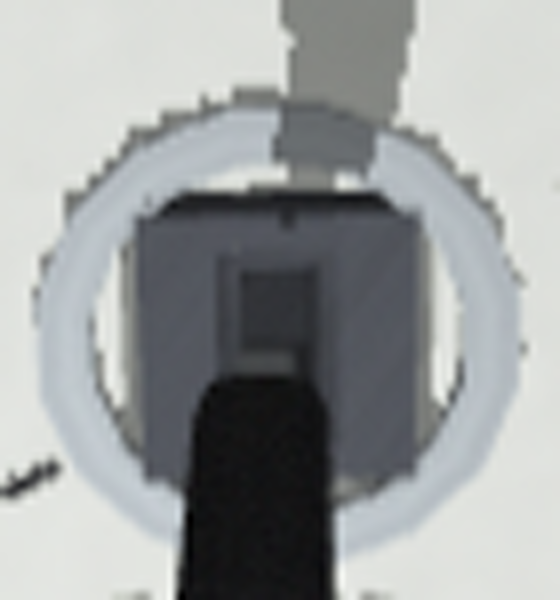

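```bash
python3 -m crank '[[0,0.0075,0.0015,-0.0103,0],[0,0.0075,0.0015,-0.0103,0],[0,0.0075,0.0015,-0.0103,0],[0,0.0075,0.0015,-0.0103,0],[0,0.0075,0.0015,-0.0103,0],[0,0.0075,0.0015,-0.0103,0],[0,0,0,0,0],[0,0,0,0,0]]' 30; python3 -c "
from h import *
snap('side','side4.png');snap('wrist','wrist4.png')
a=cv2.imread('pics/side4.png')[255:315,160:230];a=cv2.resize(a,None,fx=6,fy=6,interpolation=cv2.INTER_CUBIC)
b=cv2.imread('pics/wrist4.png')[140:210,225:290];b=cv2.resize(b,None,fx=5.8,fy=5.8,interpolation=cv2.INTER_CUBIC)
c=np.zeros((410,800,3),np.uint8);c[:a.shape[0],:a.shape[1]]=a;c[:b.shape[0],421:421+b.shape[1]]=b[:,:379];cv2.imwrite('pics/c4.png',c)
"; python3 st.py; python3 tgt.py .0 -.028
```

```text
clock: 15.17
position: [0.5897, 0.2268, 0.1432]
ee_rot: [-0.172, 2.516, 0.078]
force: [0.0, -0.4, -0.2]
width: 0.124
t 15.2667 j [-0.915  0.317  0.388  2.25   1.396  0.122 -0.232] p [0.59  0.227 0.143] F [-0.284  1.001 -0.81 ] T [ 0.001  0.606 -0.035] w 0.128
[[-0.806 -0.141  0.575]
 [-0.105  0.99   0.095]
 [-0.582  0.016 -0.813]]
tilt 35.620458626477046 az 9.408613416538048 down_tool [ 0.582 -0.016  0.813] Xaz -172.55219043774844 baz 21.047300995444978
tip [0.6149 0.2312 0.0971] in slot frame [0.0068 0.001  0.0077] key dir err deg(up,ys) [-1.1042  0.7222]
0.0 shift m [-0.0019 -0.0012 -0.0101] units [-0.0047 -0.0031 -0.0252] len 0.01033988154323079
-0.028 shift m [ 0.012   0.0008 -0.0343] units [ 0.03    0.002  -0.0859] len 0.036386410933138165
```

View pics/c4.png

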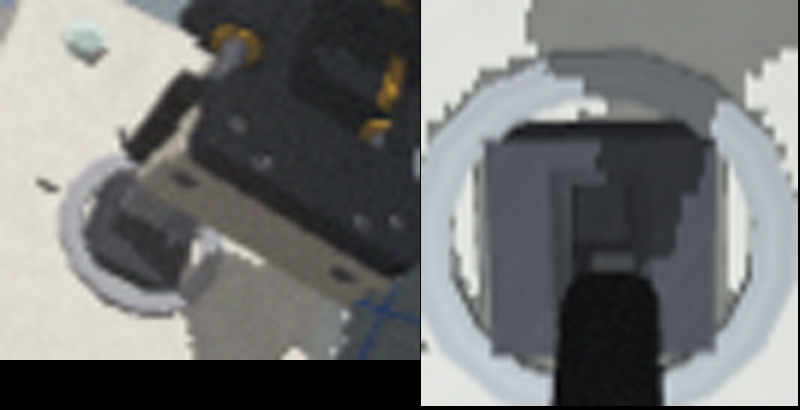

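```bash
cat > cmpw.py <<'E'
from tgt import *
o=arm.observe();M=R.from_rotvec(o['ee_rot']).as_matrix();p=o['position']
tip=p+M@(ck+.051*dk);kx=-(M@np.array([.993,0,-.117]))
for n_ in('wrist','side','top'):
    c=arm.get_calibration(n_)
    print(n_,'P',proj(c,P),'slot ends up/dn',proj(c,P+.0095*up),proj(c,P-.0095*up),'tip',proj(c,tip),'tip upedge/dnedge',proj(c,tip+.008*kx),proj(c,tip-.008*kx),'rotor',[proj(c,P+up*a*.017+ys*b*.017).round(1) for a,b in((1,1),(1,-1),(-1,-1),(-1,1))], 'per mm up,ys,n',proj(c,P+.001*up)-proj(c,P),proj(c,P+.001*ys)-proj(c,P),proj(c,P+.001*n)-proj(c,P))
E
python3 cmpw.py
```

```text
wrist P [256.0022 182.7256] slot ends up/dn [256.1218 192.9975] [255.8793 172.1582] tip [257.3214 193.3291] tip upedge/dnedge [257.3056 201.9779] [257.3376 184.4556] rotor [array([275.4, 200.6]), array([237. , 201.2]), array([235.5, 163.9]), array([276. , 163.3])] per mm up,ys,n [0.0127 1.0949] [ 1.1605 -0.0161] [0.0124 0.3825]
side P [183.4052 292.978 ] slot ends up/dn [179.3177 290.9207] [187.4766 295.0271] tip [181.8058 290.1487] tip upedge/dnedge [178.321  288.4012] [185.2801 291.8911] rotor [array([173.4, 296. ]), array([178.7, 282.7]), array([193.1, 290. ]), array([188.2, 303.4])] per mm up,ys,n [-0.4295 -0.2162] [-0.1495  0.3936] [ 0.1908 -0.2219]
top P [166.8829 171.749 ] slot ends up/dn [166.1795 168.508 ] [167.5813 174.9665] tip [165.649  170.5765] tip upedge/dnedge [165.0877 167.796 ] [166.207  173.3406] rotor [array([159.3, 166.7]), array([171.9, 165.1]), array([174.4, 176.7]), array([161.9, 178.3])] per mm up,ys,n [-0.0738 -0.34  ] [-0.3684  0.0459] [-0.0478  0.1429]
```

```bash
python3 -c "
from h import *
a=cv2.imread('pics/side4.png')[270:312,166:208];a=cv2.resize(a,None,fx=14,fy=14,interpolation=cv2.INTER_CUBIC)
cv2.imwrite('pics/c4z.png',np.clip(a.astype(float)*1.5,0,255).astype(np.uint8))"
```

```text
(no output)
```

View pics/c4z.png

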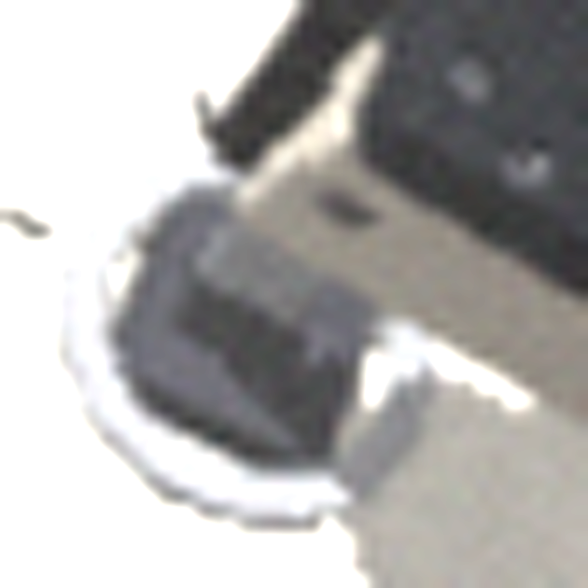

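```bash
python3 -m crank '[[0,-0.0078,-0.0062,-0.005,0],[0,0,0,0,0],[0,0.0037,0.0005,-0.0065,0],[0,0.0037,0.0005,-0.0065,0],[0,0.0037,0.0005,-0.0065,0],[0,0.0037,0.0005,-0.0065,0],[0,0,0,0,0],[0,0,0,0,0]]' 30; python3 -c "
from h import *
snap('wrist','wrist5.png');snap('side','side5.png')
a=cv2.imread('pics/side5.png')[265:315,160:210];a=cv2.resize(a,None,fx=8,fy=8,interpolation=cv2.INTER_CUBIC)
b=cv2.imread('pics/wrist5.png')[140:210,225:290];b=cv2.resize(b,None,fx=5.8,fy=5.8,interpolation=cv2.INTER_CUBIC)
c=np.zeros((410,800,3),np.uint8);c[:a.shape[0],:a.shape[1]]=a;c[:b.shape[0],421:421+b.shape[1]]=b[:,:379];cv2.imwrite('pics/c5.png',np.clip(c*1.3,0,255))
"; python3 st.py; python3 cmpw.py;python3 tgt.py .0 -.028
```

```text
clock: 15.93
position: [0.5924, 0.2252, 0.1301]
ee_rot: [-0.172, 2.516, 0.077]
force: [0.7, -0.1, -0.8]
width: 0.128
t 16.0333 j [-0.857  0.341  0.326  2.254  1.659  0.131 -0.494] p [0.592 0.225 0.13 ] F [0.055 0.323 0.125] T [-0.078  0.547 -0.038] w 0.131
[[-0.806 -0.141  0.574]
 [-0.106  0.99   0.095]
 [-0.582  0.016 -0.813]]
tilt 35.58966697313117 az 9.358956055391532 down_tool [ 0.582 -0.016  0.813] Xaz -172.5404700281434 baz 20.81518844518921
wrist P [258.7611 192.6155] slot ends up/dn [258.8433 203.2016] [258.6765 181.7114] tip [257.3237 193.3642] tip upedge/dnedge [257.3069 202.0132] [257.341  184.4906] rotor [array([279. , 211.1]), array([238.8, 211.6]), array([237.4, 173.1]), array([279.8, 172.6])] per mm up,ys,n [0.0088 1.1291] [ 1.2127 -0.0166] [0.0238 0.4406]
side P [183.4052 292.978 ] slot ends up/dn [179.3177 290.9207] [187.4766 295.0271] tip [181.6245 293.0329] tip upedge/dnedge [178.1777 291.3105] [185.0611 294.7503] rotor [array([173.4, 296. ]), array([178.7, 282.7]), array([193.1, 290. ]), array([188.2, 303.4])] per mm up,ys,n [-0.4295 -0.2162] [-0.1495  0.3936] [ 0.1908 -0.2219]
top P [166.8829 171.749 ] slot ends up/dn [166.1795 168.508 ] [167.5813 174.9665] tip [167.3423 170.1896] tip upedge/dnedge [166.7924 167.4397] [167.8889 172.9234] rotor [array([159.3, 166.7]), array([171.9, 165.1]), array([174.4, 176.7]), array([161.9, 178.3])] per mm up,ys,n [-0.0738 -0.34  ] [-0.3684  0.0459] [-0.0478  0.1429]
tip [0.6176 0.2295 0.0842] in slot frame [ 0.0025 -0.0011 -0.0047] key dir err deg(up,ys) [-1.1346  0.6919]
0.0 shift m [-0.0046  0.0005  0.0028] units [-0.0115  0.0012  0.007 ] len 0.005421308487687593
-0.028 shift m [ 0.0092  0.0025 -0.0214] units [ 0.0231  0.0063 -0.0536] len 0.02347412337266069[ WARN:0@2.735] global loadsave.cpp:1063 imwrite_ Unsupported depth image for selected encoder is fallbacked to CV_8U.
```

View pics/c5.png

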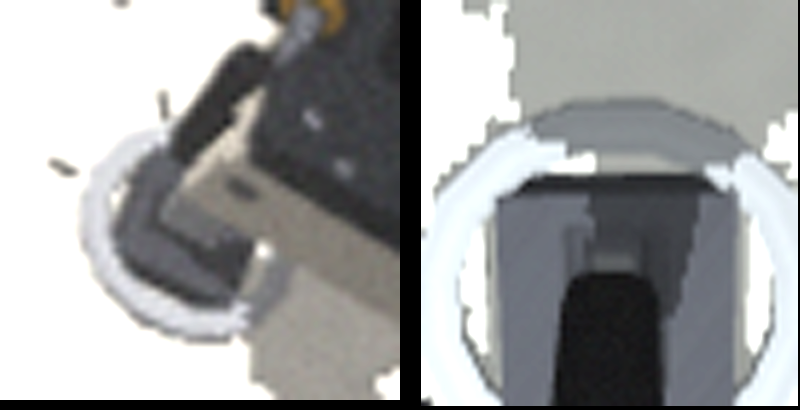

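```bash
python3 -m crank '[[0,0.0025,0.0004,-0.0043,0],[0,0.0025,0.0004,-0.0043,0],[0,0.0025,0.0004,-0.0043,0],[0,0.0025,0.0004,-0.0043,0],[0,0.0025,0.0004,-0.0043,0],[0,0.0025,0.0004,-0.0043,0],[0,0.0025,0.0004,-0.0043,0],[0,0,0,0,0]]' 30;  python3 st.py; python3 tgt.py .0 -.028
```

```text
clock: 16.7
position: [0.5995, 0.2261, 0.1175]
ee_rot: [-0.172, 2.517, 0.076]
force: [-0.0, 0.0, -1.0]
width: 0.128
t 16.7 j [-0.767  0.369  0.225  2.243  1.799  0.162 -0.629] p [0.6   0.226 0.117] F [-0.004  0.009 -1.022] T [-0.051  0.597 -0.004] w 0.128
[[-0.807 -0.141  0.574]
 [-0.106  0.99   0.094]
 [-0.581  0.015 -0.814]]
tilt 35.55646508733421 az 9.319868426047977 down_tool [ 0.581 -0.015  0.814] Xaz -172.54335697978166 baz 20.662044692672115
tip [0.6247 0.2304 0.0714] in slot frame [ 0.0023 -0.0013 -0.0193] key dir err deg(up,ys) [-1.1674  0.6692]
0.0 shift m [-0.0117 -0.0004  0.0156] units [-0.0293 -0.0009  0.039 ] len 0.019500376588291866
-0.028 shift m [ 0.0021  0.0016 -0.0087] units [ 0.0053  0.0041 -0.0217] len 0.009074237092165332
```

```bash
python3 -m crank '[[0,0.0024,0.0004,-0.004,0],[0,0.0024,0.0004,-0.004,0],[0,0.0024,0.0004,-0.004,0],[0,0.0024,0.0004,-0.004,0],[0,0.0024,0.0004,-0.004,0],[0,0,0,0,0],[0,0,0,0,0],[0,0,0,0,0]]' 30;  python3 st.py; python3 tgt.py .0 -.028; python3 -c "
from h import *
snap('wrist','wrist6.png');snap('side','side6.png')
a=cv2.imread('pics/side6.png')[255:315,160:220];a=cv2.resize(a,None,fx=6.6,fy=6.6,interpolation=cv2.INTER_CUBIC)
b=cv2.imread('pics/wrist6.png')[140:230,215:295];b=cv2.resize(b,None,fx=4.5,fy=4.5,interpolation=cv2.INTER_CUBIC)
c=np.zeros((410,800,3),np.uint8);c[:a.shape[0],:a.shape[1]]=a;c[:b.shape[0],421:421+b.shape[1]]=b[:,:379];cv2.imwrite('pics/c6.png',c)
"
```

```text
clock: 17.37
position: [0.6042, 0.227, 0.1099]
ee_rot: [-0.172, 2.517, 0.077]
force: [0.8, 0.5, 0.1]
width: 0.124
t 17.3667 j [-0.718  0.388  0.171  2.235  1.863  0.181 -0.688] p [0.604 0.227 0.11 ] F [0.778 0.518 0.058] T [-0.014  0.584 -0.005] w 0.124
[[-0.807 -0.141  0.574]
 [-0.106  0.99   0.094]
 [-0.582  0.016 -0.813]]
tilt 35.57422559903114 az 9.340409485536151 down_tool [ 0.582 -0.016  0.813] Xaz -172.54412477211557 baz 20.591288593197117
tip [0.6294 0.2313 0.0638] in slot frame [ 0.0026 -0.0011 -0.0283] key dir err deg(up,ys) [-1.1498  0.6813]
0.0 shift m [-0.0164 -0.0013  0.0232] units [-0.041  -0.0033  0.0579] len 0.028426980666667673
-0.028 shift m [-0.0026  0.0007 -0.0011] units [-0.0064  0.0018 -0.0027] len 0.0028600852139769573
```

View pics/c6.png

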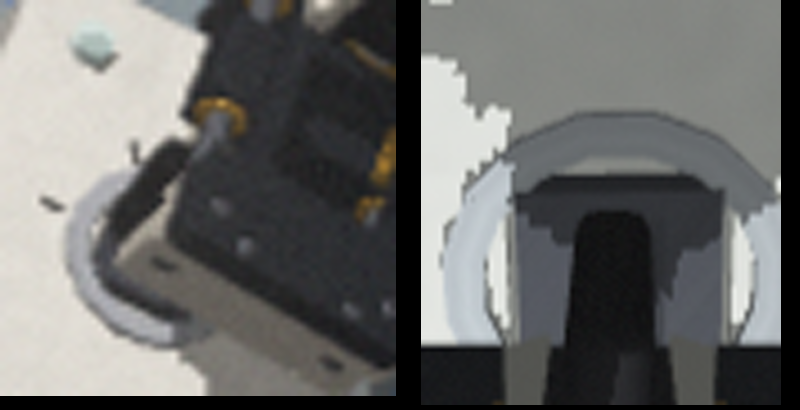

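```bash
python3 -m crank '[[0,0.0018,0.0003,-0.0033,0],[0,0.0018,0.0003,-0.0033,0],[0,0.0018,0.0003,-0.0033,0],[0,0,0,0,0],[0,0,0,0,0],[0,0,0,0,0],[0,0,0,0,0],[0,0,0,0,0]]' 30;  python3 st.py; python3 tgt.py -.028
```

```text
clock: 18.13
position: [0.605, 0.2282, 0.1069]
ee_rot: [-0.173, 2.516, 0.08]
force: [-22.8, -4.2, 26.5]
width: 0.127
t 18.1333 j [-0.697  0.394  0.144  2.234  1.891  0.19  -0.714] p [0.605 0.228 0.107] F [-22.78   -4.23   26.476] T [-0.301  1.202 -0.117] w 0.127
[[-0.806 -0.143  0.574]
 [-0.106  0.99   0.097]
 [-0.582  0.017 -0.813]]
tilt 35.60620952526767 az 9.58418088339473 down_tool [ 0.582 -0.017  0.813] Xaz -172.50570580630995 baz 20.66985405031127
tip [0.6302 0.2327 0.0609] in slot frame [ 0.0021  0.0002 -0.0313] key dir err deg(up,ys) [-1.1204  0.819 ]
-0.028 shift m [-0.0034 -0.0007  0.0018] units [-0.0085 -0.0017  0.0046] len 0.00390811022552596
```

```bash
python3 -m crank '[[0.5,0,0,0,0],[0.5,0,0,0,0],[0.5,0,0,0,0],[0.5,0,0,0,0],[0.5,0,0,0,0],[0.5,0,0,0,0],[0.5,-0.002,0,0.0035,0],[0.5,-0.002,0,0.0035,0]]' 30;  python3 st.py; python3 -c "
from h import *
snap('wrist','wrist7.png');snap('side','side7.png')
a=cv2.imread('pics/side7.png')[255:315,160:220];a=cv2.resize(a,None,fx=6.6,fy=6.6,interpolation=cv2.INTER_CUBIC)
b=cv2.imread('pics/wrist7.png')[140:230,215:295];b=cv2.resize(b,None,fx=4.5,fy=4.5,interpolation=cv2.INTER_CUBIC)
c=np.zeros((410,800,3),np.uint8);c[:a.shape[0],:a.shape[1]]=a;c[:b.shape[0],421:421+b.shape[1]]=b[:,:379];cv2.imwrite('pics/c7.png',c)
"
```

```text
clock: 18.8
position: [0.6047, 0.2273, 0.1086]
ee_rot: [-0.172, 2.517, 0.076]
force: [-0.4, 0.0, 0.2]
width: 0.501
t 18.8 j [-0.711  0.391  0.162  2.234  1.867  0.184 -0.692] p [0.605 0.227 0.109] F [-0.433  0.007  0.163] T [0.016 0.546 0.026] w 0.501
[[-0.807 -0.141  0.574]
 [-0.106  0.99   0.094]
 [-0.581  0.015 -0.814]]
tilt 35.55891285336577 az 9.325784873067365 down_tool [ 0.581 -0.015  0.814] Xaz -172.54097837605443 baz 20.60042808970626
```

View pics/c7.png

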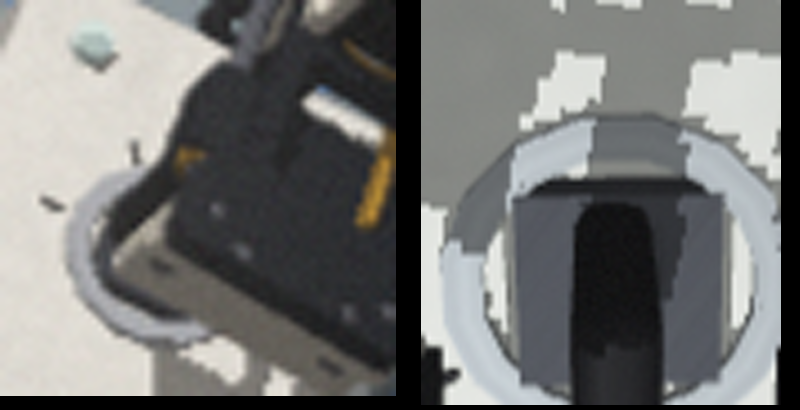

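View pics/wrist7.png

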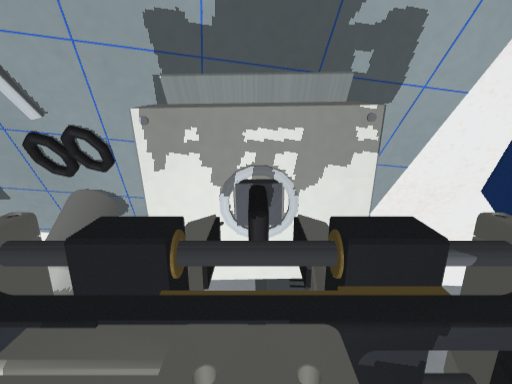

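```bash
python3 -m crank '[[0.5,0.0136,0.002,0.0079,0],[0.5,0.0136,0.002,0.0079,0],[0.5,0.0136,0.002,0.0079,0],[0.5,0,0,0,0],[0.5,0.0025,-0.0173,0,0],[0.5,0.0025,-0.0173,0,0],[0.5,0,0,0,0],[0.5,0,0,0,0]]' 30;  python3 st.py; python3 -c "
from h import *
snap('wrist','wrist8.png');snap('top','top8.png');snap('side','side8.png')
a=cv2.imread('pics/side8.png')[245:315,150:220];a=cv2.resize(a,None,fx=5.7,fy=5.7,interpolation=cv2.INTER_CUBIC)
b=cv2.imread('pics/wrist8.png')[150:235,205:315];b=cv2.resize(b,None,fx=3.5,fy=3.5,interpolation=cv2.INTER_CUBIC)
c=np.zeros((410,800,3),np.uint8);c[:a.shape[0],:a.shape[1]]=a;c[:b.shape[0],410:410+b.shape[1]]=b;cv2.imwrite('pics/c8.png',c)
"
```

```text
clock: 19.57
position: [0.6228, 0.2156, 0.118]
ee_rot: [-0.171, 2.517, 0.076]
force: [-0.4, 0.2, 0.3]
width: 0.501
t 19.5667 j [-0.698  0.387  0.203  2.203  1.763  0.139 -0.55 ] p [0.623 0.216 0.118] F [-0.388  0.174  0.256] T [-0.04   0.548  0.   ] w 0.501
[[-0.807 -0.14   0.574]
 [-0.105  0.99   0.094]
 [-0.581  0.016 -0.814]]
tilt 35.5569720374757 az 9.311104235712062 down_tool [ 0.581 -0.016  0.814] Xaz -172.57901001031541 baz 19.091143835021413
```

View pics/c8.png

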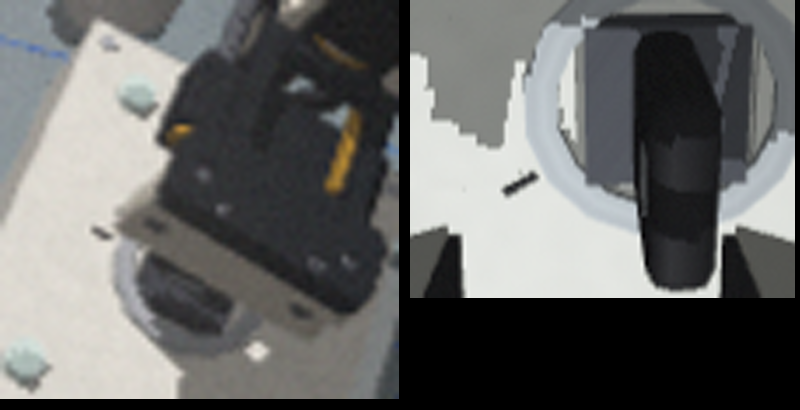

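```bash
python3 -m crank '[[0.5,0.0005,-0.0037,0,0],[0.5,0.0005,-0.0037,0,0],[0.5,0.0005,-0.0037,0,0],[0.5,0.0005,-0.0037,0,0],[0.5,0.0005,-0.0037,0,0],[0.5,0.0005,-0.0037,0,0],[0.5,0.0005,-0.0037,0,0],[0.5,0,0,0,0]]' 40;  python3 st.py; python3 -c "
from h import *
snap('wrist','wrist9.png')
b=cv2.imread('pics/wrist9.png')[140:260,195:325];b=cv2.resize(b,None,fx=4.5,fy=4.5,interpolation=cv2.INTER_CUBIC);cv2.imwrite('pics/c9.png',b)
"
```

```text
clock: 20.38
position: [0.6241, 0.2072, 0.1183]
ee_rot: [-0.175, 2.517, 0.08]
force: [-0.1, 4.5, -1.5]
width: 0.502
t 20.3833 j [-0.655  0.383  0.174  2.207  1.808  0.137 -0.574] p [0.624 0.207 0.118] F [-0.12   4.465 -1.501] T [0.906 0.635 0.627] w 0.502
[[-0.807 -0.143  0.573]
 [-0.107  0.99   0.097]
 [-0.581  0.017 -0.813]]
tilt 35.56172234705486 az 9.6260259302913 down_tool [ 0.581 -0.017  0.813] Xaz -172.45261045115737 baz 18.369326269812035
```

View pics/c9.png

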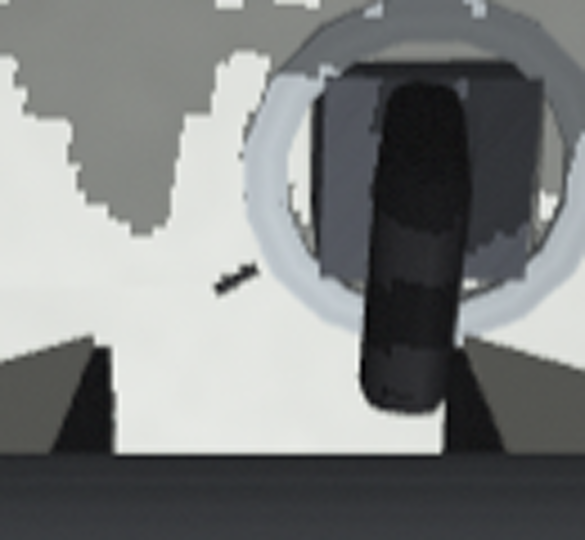

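```bash
python3 -m crank '[[0.5,0.0005,-0.0037,0,0],[0.5,0.0005,-0.0037,0,0],[0.5,0.0005,-0.0037,0,0],[0.5,0.0005,-0.0037,0,0],[0.5,0.0005,-0.0037,0,0],[0.5,0.0005,-0.0037,0,0],[0.5,0.0005,-0.0037,0,0],[0.5,0,0,0,0]]' 40;  python3 st.py; python3 -c "
from h import *
snap('wrist','wrist10.png')
b=cv2.imread('pics/wrist10.png')[140:260,195:325];b=cv2.resize(b,None,fx=4.5,fy=4.5,interpolation=cv2.INTER_CUBIC);cv2.imwrite('pics/c10.png',b)
"
```

```text
clock: 21.1
position: [0.6252, 0.1982, 0.1183]
ee_rot: [-0.177, 2.517, 0.082]
force: [-1.1, 7.2, 0.5]
width: 0.502
t 21.1 j [-0.612  0.379  0.145  2.211  1.85   0.137 -0.595] p [0.625 0.198 0.118] F [-1.113  7.171  0.451] T [1.266 0.616 0.855] w 0.502
[[-0.807 -0.145  0.573]
 [-0.108  0.989  0.099]
 [-0.581  0.018 -0.814]]
tilt 35.555247741708534 az 9.801502626217633 down_tool [ 0.581 -0.018  0.814] Xaz -172.3830807203258 baz 17.58467714509228
```

View pics/c10.png

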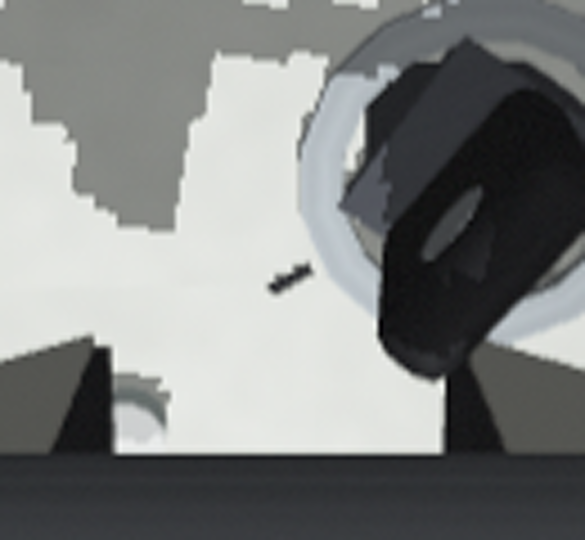

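```bash
python3 -m crank '[[0.5,-0.0025,-0.0022,-0.0018,0],[0.5,-0.0018,-0.003,-0.0013,0],[0.5,-0.0013,-0.0036,-0.001,0],[0.5,-0.0013,-0.0036,-0.001,0],[0.5,-0.0007,-0.0036,-0.0007,0],[0.5,-0.0005,-0.0036,-0.0005,0],[0.5,0,0,0,0],[0.5,0,0,0,0]]' 40;  python3 st.py; python3 -c "
from h import *
snap('wrist','wrist11.png')
b=cv2.imread('pics/wrist11.png')[140:260,195:325];b=cv2.resize(b,None,fx=4.5,fy=4.5,interpolation=cv2.INTER_CUBIC);cv2.imwrite('pics/c11.png',b)
"
```

```text
clock: 21.82
position: [0.6235, 0.1899, 0.1169]
ee_rot: [-0.174, 2.514, 0.081]
force: [3.0, 6.4, 1.2]
width: 0.499
t 21.8167 j [-0.557  0.376  0.092  2.221  1.907  0.156 -0.638] p [0.624 0.19  0.117] F [3.014 6.433 1.21 ] T [ 1.324 -0.076  0.708] w 0.499
[[-0.805 -0.144  0.575]
 [-0.107  0.989  0.098]
 [-0.583  0.018 -0.812]]
tilt 35.706617594573245 az 9.685625686051072 down_tool [ 0.583 -0.018  0.812] Xaz -172.46350794321506 baz 16.943284614834734
```

View pics/c11.png

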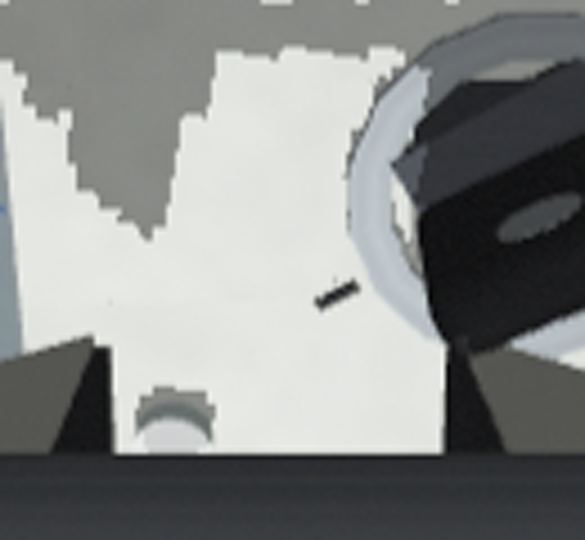

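```bash
python3 -m crank '[[0.5,-0.002,-0.0015,-0.0018,0],[0.5,-0.0015,-0.002,-0.001,0],[0.5,-0.001,-0.0025,-0.0005,0],[0.5,0,-0.0025,0,0],[0.5,0,0,0,0],[0.5,0,0,0,0],[0.5,0,0,0,0],[0.5,0,0,0,0]]' 40;  python3 st.py; python3 -c "
from h import *
snap('wrist','wrist12.png')
b=cv2.imread('pics/wrist12.png')[140:260,195:325];b=cv2.resize(b,None,fx=4.5,fy=4.5,interpolation=cv2.INTER_CUBIC);cv2.imwrite('pics/c12.png',b)
"
```

```text
clock: 22.53
position: [0.6228, 0.1888, 0.1167]
ee_rot: [-0.177, 2.512, 0.084]
force: [6.5, 12.4, 1.1]
width: 0.503
t 22.5333 j [-0.533  0.374  0.066  2.224  1.933  0.163 -0.657] p [0.623 0.189 0.117] F [ 6.476 12.377  1.09 ] T [ 2.353 -0.815  1.165] w 0.503
[[-0.804 -0.146  0.577]
 [-0.107  0.989  0.101]
 [-0.585  0.019 -0.811]]
tilt 35.835374351076844 az 9.941153141007607 down_tool [ 0.585 -0.019  0.811] Xaz -172.39670179683003 baz 16.86795972083126
```

View pics/c12.png

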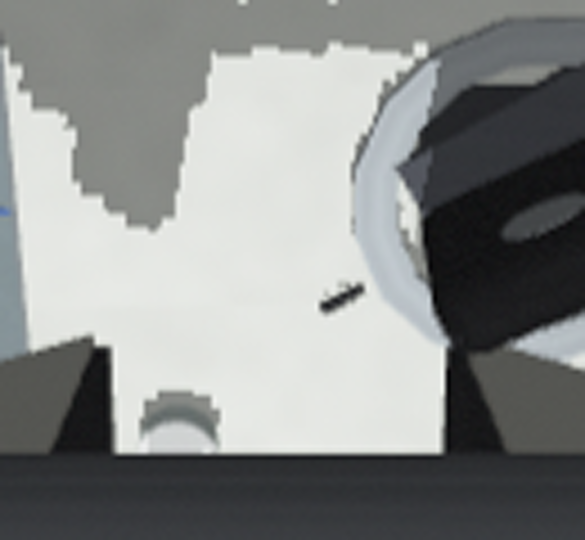

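```bash
python3 -m crank '[[0.5,-0.002,0.0138,0,0],[0.5,-0.01,0.003,0.02,0],[0.5,-0.02,-0.003,0.035,0],[0.5,-0.035,-0.005,0.06,0],[0.5,-0.035,-0.005,0.06,0],[0.5,-0.035,-0.005,0.06,0],[0.2,-0.02,0,0.06,0],[0,0,0,0,0]]' 20;  python3 st.py; python3 - <<'E'
from m import *
print([b[:3] for b in blobs(S,(255,140,272,160),(0,0,0),(180,255,60),4)])
for b in blobs(S,(255,140,272,160),(0,0,0),(180,255,60),4)[:1]: print(onz(cs,b[0],b[1],.14))
print([b[:3] for b in blobs(T,(335,172,360,186),(0,0,0),(180,255,60),3)])
im=snap('side','side13.png');T2=snap('top','top13.png');snap('wrist','wrist13.png')
a=cv2.imread('pics/side13.png')[245:355,125:230];cv2.imwrite('pics/s13.png',cv2.resize(a,None,fx=5,fy=5,interpolation=cv2.INTER_CUBIC))
E
```

```text
clock: 23.25
position: [0.5785, 0.1853, 0.2073]
ee_rot: [-0.168, 2.507, 0.073]
force: [0.5, -0.2, 1.1]
width: 0.403
t 23.25 j [-0.583  0.153  0.052  2.223  0.905  0.27   0.349] p [0.579 0.185 0.207] F [ 0.459 -0.15   1.092] T [0.121 0.481 0.082] w 0.403
[[-0.801 -0.137  0.583]
 [-0.103  0.99   0.092]
 [-0.59   0.013 -0.808]]
tilt 36.13951072030375 az 8.953679387869624 down_tool [ 0.59  -0.013  0.808] Xaz -172.6587791856997 baz 17.762537651804926
[(261.9398907103825, 149.0327868852459, 30.5)]
[ 0.5991 -0.2384  0.14  ]
[(344.6222222222222, 178.60555555555555, 30.0)]
```

View pics/s13.png

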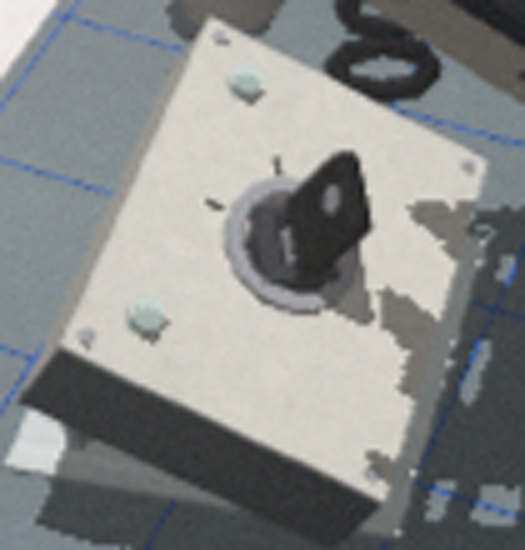

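View pics/wrist13.png

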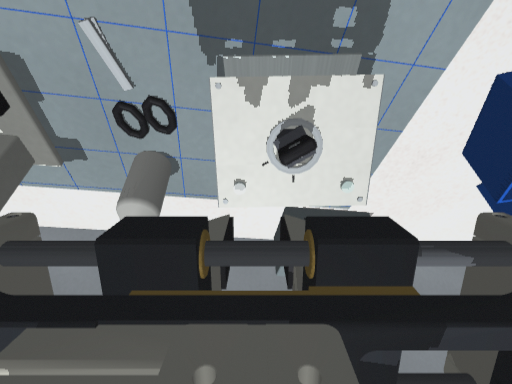

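```bash
python3 - <<'E'
from tgt import *
im=cv2.imread('pics/side13.png');c=arm.get_calibration('side')
a=cv2.resize(im[268:308,168:205],None,fx=14,fy=14,interpolation=cv2.INTER_CUBIC);cv2.imwrite('pics/s13z.png',np.clip(a.astype(float)*1.6,0,255).astype(np.uint8))
th=1.15;kx=np.cos(th)*up-np.sin(th)*ys;ky=np.sin(th)*up+np.cos(th)*ys
f=lambda p:((proj(c,p)-[168,268])*14).round()
for h in (0,.046):
  print(h,[f(P+n*h+kx*a*.018+ky*b*.006) for a,b in((1,1),(1,-1),(-1,-1),(-1,1))])
b=cv2.imread('pics/wrist13.png')[110:180,255:335];cv2.imwrite('pics/w13z.png',cv2.resize(b,None,fx=8,fy=8,interpolation=cv2.INTER_CUBIC))
E
```

```text
0 [array([168., 235.]), array([243., 242.]), array([264., 467.]), array([187., 461.])]
0.046 [array([292.,  85.]), array([369.,  93.]), array([394., 322.]), array([315., 315.])]
```

View pics/s13z.png

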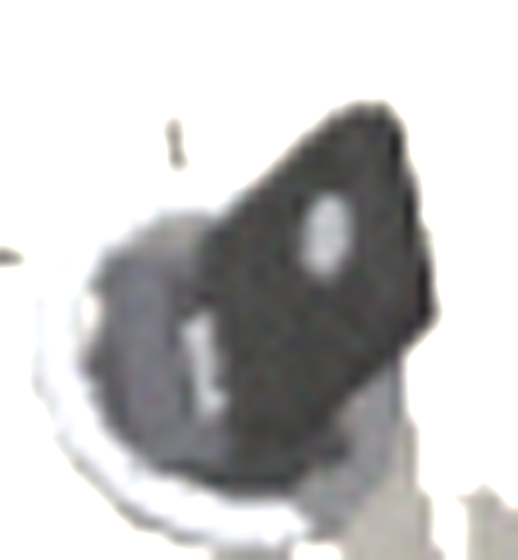

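View pics/w13z.png

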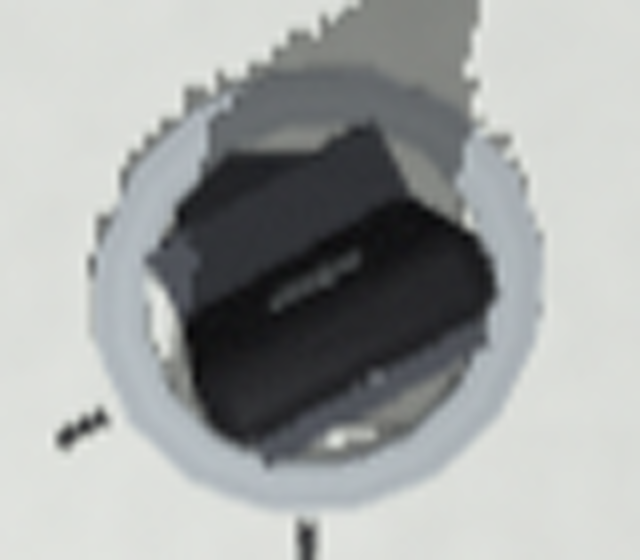

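```bash
python3 -m crank '[[0,0,0.024,0,0],[0,-0.002,0.024,0,0],[0,-0.002,0.024,0,0],[0,-0.002,0.024,-0.03,0],[0,-0.002,0,-0.04,0],[0,0,0,-0.04,0],[0,0,0,-0.028,0],[0,0,0,0,0]]' 20;  python3 st.py; python3 - <<'E'
from h import *
snap('side','side14.png');snap('wrist','wrist14.png')
a=cv2.imread('pics/side14.png')[230:320,140:240];a=cv2.resize(a,None,fx=4,fy=4,interpolation=cv2.INTER_CUBIC)
b=cv2.imread('pics/wrist14.png')[130:260,190:320];b=cv2.resize(b,None,fx=3,fy=3,interpolation=cv2.INTER_CUBIC)
c=np.zeros((400,800,3),np.uint8);c[:360,:400]=a;c[:390,405:795]=b;cv2.imwrite('pics/c14.png',c)
E
```

```text
clock: 24.07
position: [0.5742, 0.2227, 0.145]
ee_rot: [-0.172, 2.513, 0.066]
force: [-0.2, 0.1, -0.5]
width: 0.008
t 24.0667 j [-0.789  0.284  0.2    2.271  1.458  0.21  -0.3  ] p [0.574 0.223 0.145] F [-0.162  0.064 -0.503] T [-0.013  0.562 -0.029] w 0.008
[[-0.804 -0.139  0.578]
 [-0.108  0.99   0.087]
 [-0.584  0.008 -0.812]]
tilt 35.74823446551891 az 8.575248087759235 down_tool [ 0.584 -0.008  0.812] Xaz -172.34973706128304 baz 21.19638923464692
```

View pics/c14.png

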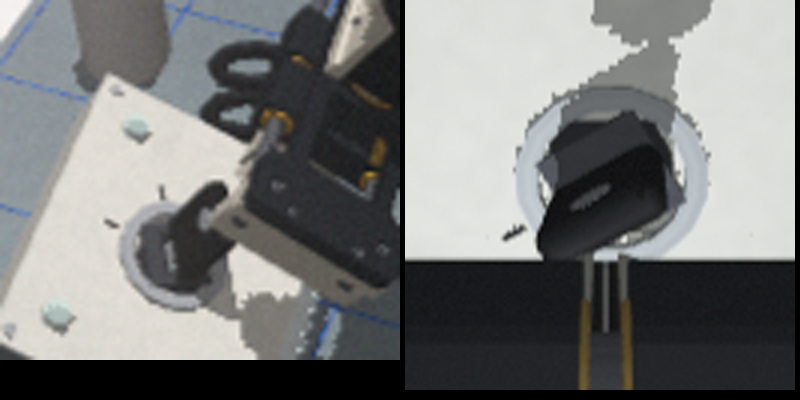

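```bash
python3 -m crank '[[0,0.0064,0.001,0.0037,0],[0,0.0025,0.0004,-0.0043,0],[0,0.0025,0.0004,-0.0043,0],[0,0.0025,0.0004,-0.0043,0],[0,0.0025,0.0004,-0.0043,0],[0,0.0013,0.0002,-0.0022,0],[0,0,0,0,0],[0,0,0,0,0]]' 20;  python3 st.py
```

```text
clock: 24.83
position: [0.5828, 0.2239, 0.142]
ee_rot: [-0.168, 2.509, 0.069]
force: [-0.2, 0.5, 0.1]
width: 0.003
t 24.8333 j [-0.776  0.301  0.198  2.259  1.511  0.202 -0.35 ] p [0.583 0.224 0.142] F [-0.215  0.487  0.085] T [-0.019  0.533 -0.003] w 0.003
[[-0.802 -0.137  0.581]
 [-0.105  0.991  0.089]
 [-0.587  0.011 -0.809]]
tilt 35.980461626032984 az 8.708739788535391 down_tool [ 0.587 -0.011  0.809] Xaz -172.5715966302795 baz 21.01885802054331
```

```bash
python3 -m crank '[[0,0.0013,0.0002,-0.0022,0],[0,0.0013,0.0002,-0.0022,0],[0,0.0013,0.0002,-0.0022,0],[0,0.0013,0.0002,-0.0022,0],[0,0.0006,0.0001,-0.0011,0],[0,0,0,0,0],[0,0,0,0,0],[0,0,0,0,0]]' 20;  python3 st.py
```

```text
clock: 25.5
position: [0.5851, 0.2244, 0.1381]
ee_rot: [-0.168, 2.509, 0.07]
force: [-0.2, -0.6, -0.4]
width: 0.001
t 25.5 j [-0.768  0.311  0.192  2.258  1.559  0.2   -0.397] p [0.585 0.224 0.138] F [-0.175 -0.625 -0.402] T [-0.005  0.593 -0.029] w 0.001
[[-0.802 -0.137  0.581]
 [-0.105  0.991  0.089]
 [-0.588  0.011 -0.809]]
tilt 35.98982958883593 az 8.726595202437137 down_tool [ 0.588 -0.011  0.809] Xaz -172.5752310674124 baz 20.982419806893883
```

```bash
python3 -m crank '[[0,0.0013,0.0002,-0.0022,0],[0,0.0013,0.0002,-0.0022,0],[0,0.0006,0.0001,-0.0011,0],[0,0,0,0,0],[0,0,0,0,0],[0,0,0,0,0],[0,0,0,0,0],[0,0,0,0,0]]' 20;python3 st.py;python3 - <<'E'
from h import *
snap('side','side15.png');snap('wrist','wrist15.png')
a=cv2.imread('pics/side15.png')[255:315,160:220];a=cv2.resize(a,None,fx=6.6,fy=6.6,interpolation=cv2.INTER_CUBIC)
b=cv2.imread('pics/wrist15.png')[130:260,190:320];b=cv2.resize(b,None,fx=3,fy=3,interpolation=cv2.INTER_CUBIC)
c=np.zeros((400,800,3),np.uint8);c[:396,:396]=a;c[:390,405:795]=b;cv2.imwrite('pics/c15.png',c)
E
```

```text
clock: 26.17
position: [0.5864, 0.2246, 0.136]
ee_rot: [-0.168, 2.509, 0.07]
force: [0.1, -0.1, -1.1]
width: 0.002
t 26.1667 j [-0.763  0.317  0.188  2.257  1.585  0.2   -0.423] p [0.586 0.225 0.136] F [ 0.074 -0.065 -1.056] T [ 0.011  0.561 -0.03 ] w 0.002
[[-0.802 -0.137  0.581]
 [-0.105  0.991  0.089]
 [-0.588  0.011 -0.809]]
tilt 35.992498763099675 az 8.736914459169133 down_tool [ 0.588 -0.011  0.809] Xaz -172.5731670901867 baz 20.962465896958204
```

View pics/c15.png

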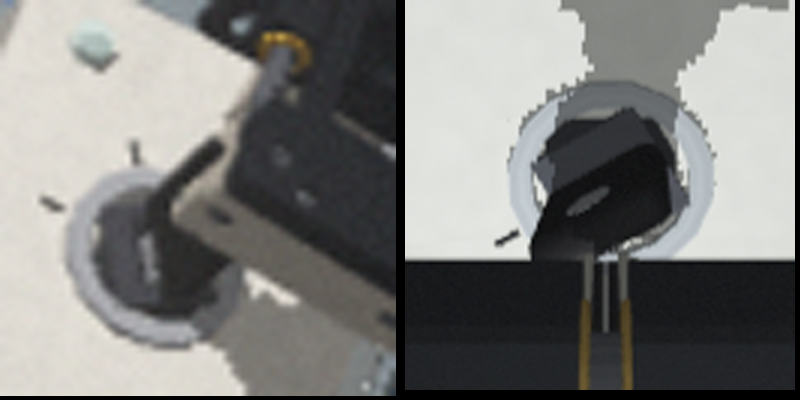

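```bash
python3 - <<'E'
from tgt import *
o=arm.observe();M=R.from_rotvec(o['ee_rot']).as_matrix()
cw=arm.get_calibration('wrist');E0=np.array(cw['extrinsics']);Tt=np.eye(4);Tt[:3,:3]=M;Tt[:3,3]=o['position'];C=np.linalg.inv(Tt)@E0
A=np.array([[-0.804,-0.139,.578],[-.108,.99,.087],[-.584,.008,-.812]]);U,_,V=np.linalg.svd(A)
T2=np.eye(4);T2[:3,:3]=U@V;T2[:3,3]=[.5742,.2227,.145]
c2={'intrinsics':cw['intrinsics'],'extrinsics':T2@C};cs=arm.get_calibration('side')
for th in(1.05,1.2):
    kx=np.cos(th)*up-np.sin(th)*ys;ky=np.sin(th)*up+np.cos(th)*ys
    o1,d1=ray(c2,251.7,195.7);o2,d2=ray(cs,191.4,284.8);o1=o1+.006*ky;o2=o2-.006*ky
    s=np.linalg.lstsq(np.c_[d1,-d2],o2-o1,rcond=None)[0];p,q=o1+d1*s[0],o2+d2*s[1];m=(p+q)/2-P
    print(th,'gap',np.linalg.norm(p-q),'n',m@n,'kx',m@kx,'ky',m@ky,'up',m@up,'ys',m@ys)
print('rotor now',proj(cw,P))
# original hole height in stand from side0
for z in(.065,.07,.075,.08):print(z,proj(cs,[.435,-.058,z]))
E
```

```text
1.05 gap 7.512006701595373e-05 n 0.03755821953881359 kx -0.0008719262317599773 ky -0.007254158817926413 up -0.006726271089638108 ys -0.0028531303401753793
1.2 gap 0.0015109961201215936 n 0.036929498524187795 kx 0.0005068780103204572 ky -0.007431238653257254 up -0.006742533704372888 ys -0.0031651970688105226
rotor now [258.679  191.3524]
0.065 [302.1222 226.9077]
0.07 [302.266  225.4491]
0.075 [302.4108 223.9819]
0.08 [302.5564 222.5058]
```

```bash
python3 -m crank '[[0,-0.03,-0.0045,0.052,0],[0,-0.041,-0.006,0.072,0],[0,-0.041,-0.006,0.072,0],[0,-0.033,-0.09,0.03,0],[0,-0.033,-0.09,0.03,0],[0,-0.033,-0.09,0.03,0],[0,-0.033,-0.09,0.03,0],[0,-0.02,-0.095,0.02,0]]' 20; python3 -m crank '[[0,0,-0.1,0,-0.018],[0,0,-0.1,0,-0.018],[0,0,-0.1,0,-0.018],[0,0,-0.1,0,-0.018],[0,0,-0.1,0,-0.018],[0,0,-0.1,0,-0.018],[0,0,-0.1,0,-0.018],[0,0,-0.08,0,-0.018]]' 20; python3 st.py; python3 - <<'E'
from h import *
snap('side','side16.png')
a=cv2.imread('pics/side16.png')[240:320,140:240];a=cv2.resize(a,None,fx=7,fy=7,interpolation=cv2.INTER_CUBIC);cv2.imwrite('pics/s16z.png',a)
E
```

```text
clock: 26.93
position: [0.4986, 0.0547, 0.2498]
ee_rot: [-0.165, 2.504, 0.064]
force: [0.5, -0.4, 0.6]
width: -0.0
clock: 27.6
position: [0.4974, -0.2506, 0.2553]
ee_rot: [0.012, 2.506, -0.005]
force: [0.3, 0.9, 1.0]
width: 0.004
t 27.6 j [-0.998 -0.438  1.317  2.251  0.446  0.427  1.634] p [ 0.497 -0.251  0.255] F [0.272 0.884 0.959] T [0.225 0.546 0.013] w 0.004
[[-0.805  0.01   0.594]
 [ 0.008  1.    -0.006]
 [-0.594 -0.    -0.805]]
tilt 36.411569228124456 az -0.597245600210133 down_tool [0.594 0.    0.805] Xaz 179.4601550907154 baz -26.739666061792555
```

View pics/side16.png

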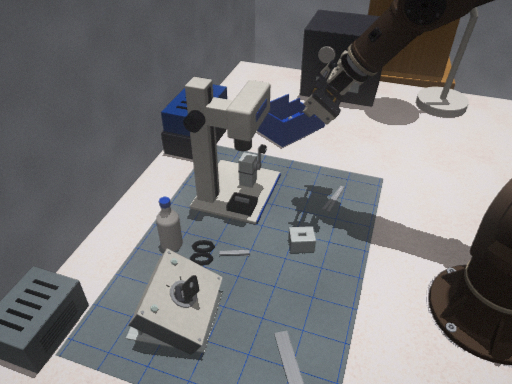

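View pics/s16z.png

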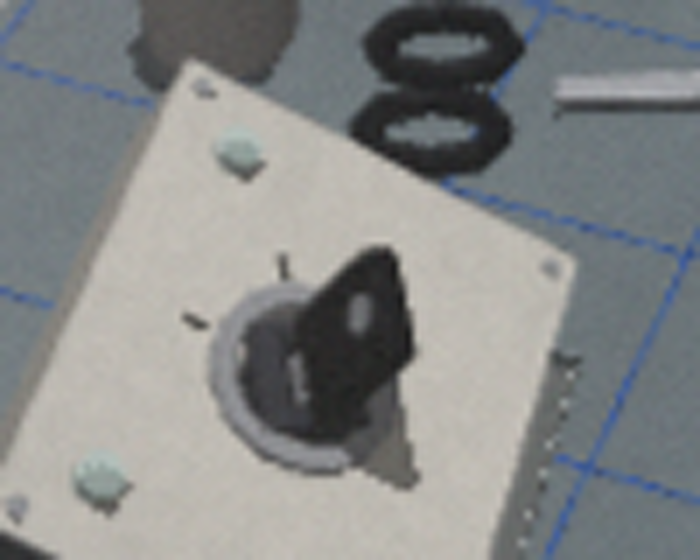

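```bash
python3 -m crank '[[0,0.005,-0.04,0,0],[0,0.005,-0.04,0,0],[0,0.005,-0.04,0,0],[0,0.03,0,-0.04,0],[0,0.03,0,-0.04,0],[0,0.03,0,-0.04,0],[0,0,0,0,0],[0,0,0,0,0]]' 20; python3 st.py
```

```text
clock: 28.32
position: [0.4964, -0.2611, 0.2512]
ee_rot: [0.039, 2.503, -0.049]
force: [-0.2, -0.7, -0.1]
width: 0.007
t 28.3167 j [-1.002 -0.438  1.317  2.266  0.564  0.411  1.512] p [ 0.496 -0.261  0.251] F [-0.179 -0.718 -0.146] T [ 0.157  0.568 -0.021] w 0.007
[[-0.803  0.04   0.595]
 [ 0.016  0.999 -0.045]
 [-0.596 -0.026 -0.803]]
tilt 36.62708379439109 az -4.303552718951583 down_tool [0.596 0.026 0.803] Xaz 178.83279539232834 baz -27.749580766641987
```

```bash
python3 -m crank '[[0,0,0.06,0.01,0.01],[0,0,0.1,0.01,0.01],[0,0,0.1,0,0.01],[0,0,0.1,0,0.01],[0,0.02,0.09,0,0.01],[0,0.04,0.08,0,0.01],[0,0.06,0.07,0,0],[0,0.06,0.06,0,0]]' 20; python3 st.py
```

```text
clock: 28.98
position: [0.5697, 0.0038, 0.2597]
ee_rot: [-0.038, 2.501, -0.024]
force: [-0.3, -0.7, 0.7]
width: 0.005
t 28.9833 j [-0.775 -0.042  0.597  2.27   0.461  0.303  1.032] p [0.57  0.004 0.26 ] F [-0.328 -0.669  0.717] T [ 0.095  0.532 -0.018] w 0.005
[[-0.802 -0.022  0.597]
 [-0.033  0.999 -0.008]
 [-0.597 -0.026 -0.802]]
tilt 36.68017993360026 az -0.7585254171255793 down_tool [0.597 0.026 0.802] Xaz -177.63750614354444 baz 0.3844134980317844
```

```bash
python3 -m crank '[[0,0.02,0,-0.03,0],[0,0.02,0,-0.04,0],[0,0.03,0,-0.04,0],[0,0.02,0,-0.04,0],[0,0.01,0,-0.03,0],[0,0,-0.03,0,0],[0,0,-0.05,0,0],[0,0,-0.05,0,0]]' 20; python3 st.py
```

```text
clock: 29.65
position: [0.6034, -0.0394, 0.2021]
ee_rot: [-0.04, 2.505, -0.036]
force: [0.9, -0.5, -0.9]
width: 0.009
t 29.65 j [-0.053  0.153 -0.001  2.244  0.42   0.12   1.148] p [ 0.603 -0.039  0.202] F [ 0.904 -0.452 -0.88 ] T [ 0.073  0.579 -0.028] w 0.009
[[-0.804 -0.02   0.594]
 [-0.037  0.999 -0.017]
 [-0.593 -0.035 -0.804]]
tilt 36.45250428122378 az -1.6022563255563878 down_tool [0.593 0.035 0.804] Xaz -177.35122152961358 baz -3.7379187914568615
```

```bash
python3 -m crank '[[0,-0.05,0.02,0,0],[0,-0.05,0.02,-0.01,0],[0,-0.025,-0.01,-0.01,0],[0,0,-0.06,0,0],[0,0,-0.08,0,0],[0,0,-0.09,0,0],[0,0,-0.09,0,0],[0,0,-0.09,0,0]]' 20; python3 st.py
```

```text
clock: 30.32
position: [0.5606, -0.0951, 0.1906]
ee_rot: [-0.045, 2.518, -0.047]
force: [-0.6, -0.7, -0.9]
width: 0.004
t 30.3167 j [ 0.687  0.181 -0.65   2.274  0.737  0.129  0.981] p [ 0.561 -0.095  0.191] F [-0.591 -0.675 -0.943] T [0.078 0.615 0.059] w 0.004
[[-0.812 -0.021  0.584]
 [-0.043  0.999 -0.024]
 [-0.583 -0.044 -0.811]]
tilt 35.75920298333342 az -2.3047061858240445 down_tool [0.583 0.044 0.811] Xaz -176.95999078018667 baz -9.63213320597759
```

```bash
python3 -m crank '[[0,-0.01,-0.05,0,0],[0,0,-0.07,0,0],[0,0,-0.07,0,0],[0,0,-0.07,0,0],[0,0,-0.07,0,0],[0,0,-0.07,0,0],[0,0,-0.06,0,0],[0,0,-0.05,0,0]]' 20; python3 st.py; python3 - <<'E'
from h import *
snap('side','side17.png');snap('wrist','wrist17.png')
a=cv2.imread('pics/side17.png')[60:230,170:330];a=cv2.resize(a,None,fx=3.5,fy=3.5,interpolation=cv2.INTER_CUBIC);cv2.imwrite('pics/s17z.png',a)
E
```

```text
clock: 30.98
position: [0.556, -0.2926, 0.1895]
ee_rot: [-0.04, 2.52, -0.048]
force: [0.9, 0.1, -0.8]
width: 0.003
t 30.9833 j [ 1.436  0.487 -1.114  2.07   0.615  0.3    1.566] p [ 0.556 -0.293  0.19 ] F [ 0.925  0.081 -0.795] T [0.18  0.559 0.039] w 0.003
[[-0.813 -0.017  0.582]
 [-0.04   0.999 -0.026]
 [-0.581 -0.044 -0.813]]
tilt 35.639013331709826 az -2.5230435839690366 down_tool [0.581 0.044 0.813] Xaz -177.20703243749762 baz -27.75750525248308
```

View pics/s17z.png

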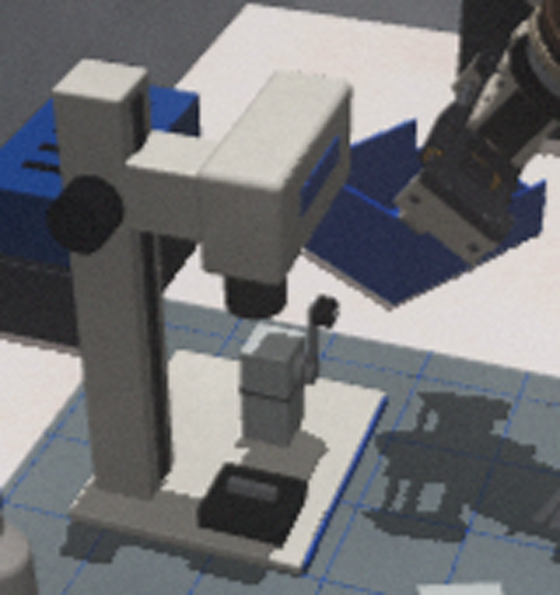

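View pics/wrist17.png

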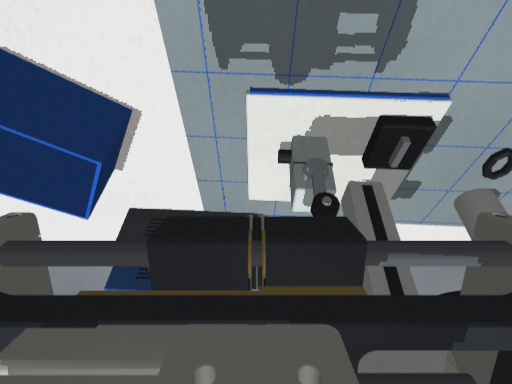

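```bash
python3 - <<'E'
from h import *
np.set_printoptions(precision=4,suppress=True)
c=arm.get_calibration('wrist');im=cv2.imread('pics/wrist17.png')
print(proj(c,[.591,-.2385,.14]),onz(c,325,204,.14))
a=cv2.resize(im[120:235,225:375],None,fx=5,fy=5,interpolation=cv2.INTER_CUBIC);cv2.imwrite('pics/w17z.png',a)
o=arm.observe();M=R.from_rotvec(o['ee_rot']).as_matrix();p=o['position']
for dy in(-.019,0,.019):print(dy,proj(c,p+M@[0,dy,.017]),proj(c,p+M@[.0095,dy,.017]),proj(c,p+M@[.0095,dy,-.03]))
E
```

```text
[323.239  200.2288] [ 0.5964 -0.2359  0.14  ]
-0.019 [231.1604 214.5021] [230.8508 201.9734] [223.0389 227.9458]
0 [257.4191 214.5186] [257.439 201.99 ] [257.7224 227.9679]
0.019 [283.6785 214.5351] [284.028  202.0065] [292.4071 227.9899]
```

View pics/w17z.png

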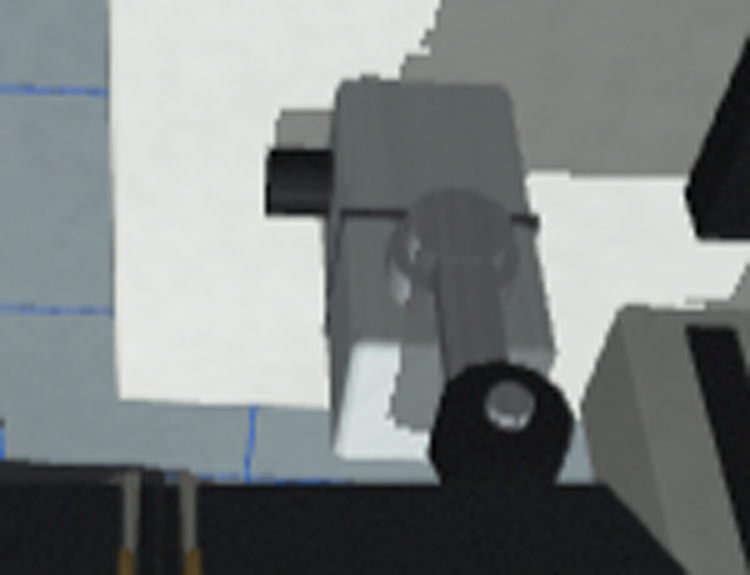

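```bash
python3 -m crank '[[0,0.018,0,-0.024,0],[0,0.018,0,-0.024,0],[0,0.018,0,-0.024,0],[0,0.018,0,-0.024,0],[0,0.018,0,-0.025,0],[0,0,0,0,0],[0,0,0,0,0],[0,0,0,0,0]]' 20; python3 st.py; python3 - <<'E'
from h import *
snap('side','side18.png');snap('wrist','wrist18.png')
a=cv2.imread('pics/side18.png')[60:230,170:330];a=cv2.resize(a,None,fx=3.5,fy=3.5,interpolation=cv2.INTER_CUBIC);cv2.imwrite('pics/s18z.png',a)
im=cv2.imread('pics/wrist18.png');a=cv2.resize(im[120:270,205:375],None,fx=4,fy=4,interpolation=cv2.INTER_CUBIC);cv2.imwrite('pics/w18z.png',a)
E
```

```text
clock: 31.75
position: [0.5926, -0.2883, 0.1414]
ee_rot: [-0.045, 2.52, -0.048]
force: [-0.3, -0.0, 0.7]
width: 0.006
t 31.75 j [ 1.178  0.516 -0.854  2.07   0.724  0.176  1.433] p [ 0.593 -0.288  0.141] F [-0.342 -0.002  0.719] T [ 0.052  0.531 -0.025] w 0.006
[[-0.813 -0.022  0.582]
 [-0.044  0.999 -0.024]
 [-0.581 -0.045 -0.813]]
tilt 35.61547632497095 az -2.336239367344469 down_tool [0.581 0.045 0.813] Xaz -176.93614674307125 baz -25.944077798260896
```

View pics/s18z.png

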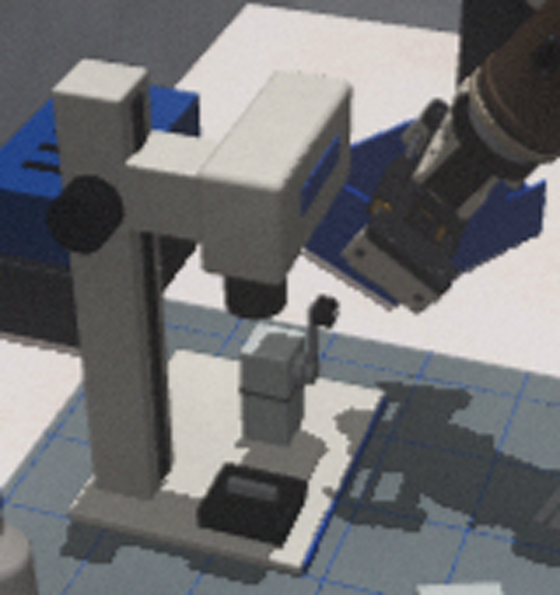

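View pics/w18z.png

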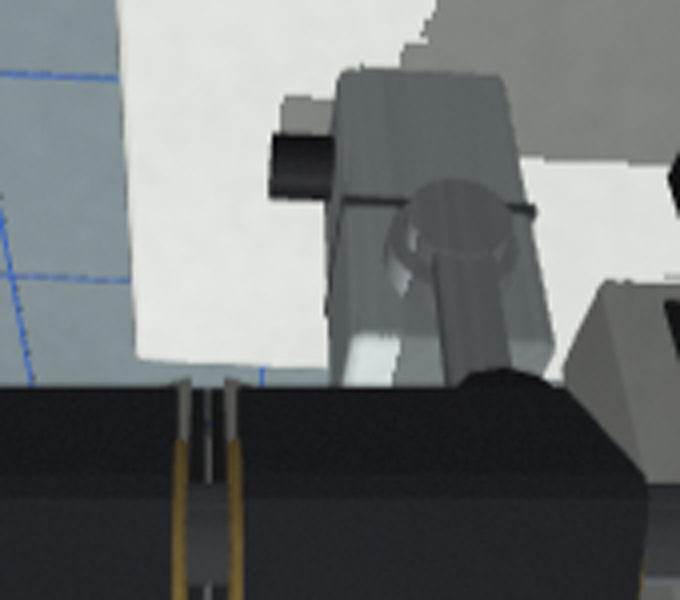

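```bash
python3 -m crank '[[0,0,0.006,0,0],[0,0,0.006,0,0],[0,0,0.006,0,0],[0,0,0.006,0,0],[0,0,0.006,0,0],[0,0,0.006,0,0],[0,0,0.006,0,0],[0,0,0.006,0,0]]' 20; python3 st.py; python3 - <<'E'
from h import *
snap('side','side19.png');snap('wrist','wrist19.png')
a=cv2.imread('pics/side19.png')[120:200,220:320];a=cv2.resize(a,None,fx=4,fy=4,interpolation=cv2.INTER_CUBIC)
b=cv2.imread('pics/wrist19.png')[120:250,245:375];b=cv2.resize(b,None,fx=3,fy=3,interpolation=cv2.INTER_CUBIC)
c=np.zeros((400,800,3),np.uint8);c[:320,:400]=a;c[:390,405:795]=b;cv2.imwrite('pics/c19.png',c)
E
```

```text
clock: 32.52
position: [0.5926, -0.2688, 0.1408]
ee_rot: [-0.045, 2.52, -0.047]
force: [0.4, -0.1, -0.4]
width: 0.003
t 32.5167 j [ 1.121  0.486 -0.814  2.098  0.749  0.148  1.366] p [ 0.593 -0.269  0.141] F [ 0.436 -0.101 -0.375] T [0.127 0.519 0.052] w 0.003
[[-0.813 -0.022  0.582]
 [-0.043  0.999 -0.023]
 [-0.581 -0.044 -0.813]]
tilt 35.60996567645628 az -2.310978209352399 down_tool [0.581 0.044 0.813] Xaz -176.95648177068904 baz -24.400313123089276
```

View pics/c19.png

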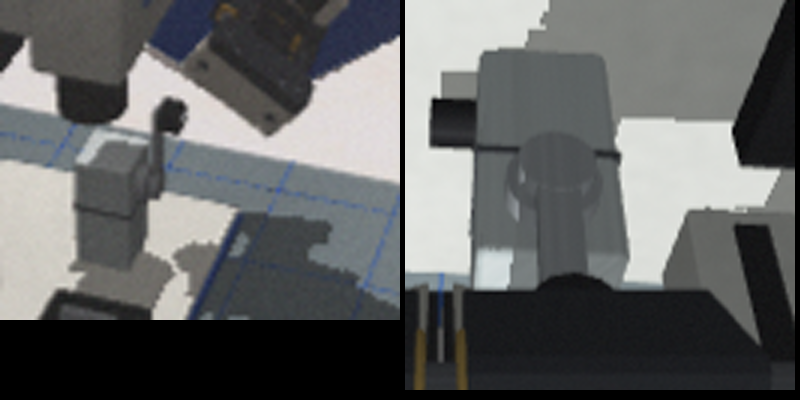

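```bash
python3 -m crank '[[0,0,0.005,0,0],[0,0,0.005,0,0],[0,0,0.005,0,0],[0,0,0.005,0,0],[0,0,0.005,0,0],[0,0,0.005,0,0],[0,0,0.005,0,0],[0,0,0,0,0]]' 20; python3 st.py
```

```text
clock: 33.28
position: [0.5927, -0.2546, 0.1409]
ee_rot: [-0.046, 2.52, -0.047]
force: [-0.1, 0.1, 0.7]
width: 0.007
t 33.2833 j [ 1.082  0.467 -0.792  2.117  0.797  0.132  1.288] p [ 0.593 -0.255  0.141] F [-0.081  0.085  0.701] T [ 0.105  0.516 -0.027] w 0.007
[[-0.813 -0.022  0.582]
 [-0.044  0.999 -0.023]
 [-0.581 -0.044 -0.813]]
tilt 35.616380904262236 az -2.2796440914522056 down_tool [0.581 0.044 0.813] Xaz -176.92535605458266 baz -23.243120791913157
```

```bash
python3 -m crank '[[0,0,0.003,0,0],[0,0,0.003,0,0],[0,0,0.003,0,0],[0,0,0.003,0,0],[0,0,0.003,0,0],[0,0,0,0,0],[0,0,0,0,0],[0,0,0,0,0]]' 20; python3 st.py; python3 - <<'E'
from h import *
snap('side','side20.png');snap('wrist','wrist20.png')
a=cv2.imread('pics/side20.png')[120:200,220:320];a=cv2.resize(a,None,fx=4,fy=4,interpolation=cv2.INTER_CUBIC)
b=cv2.imread('pics/wrist20.png')[120:250,245:375];b=cv2.resize(b,None,fx=3,fy=3,interpolation=cv2.INTER_CUBIC)
c=np.zeros((400,800,3),np.uint8);c[:320,:400]=a;c[:390,405:795]=b;cv2.imwrite('pics/c20.png',c)
E
```

```text
clock: 33.95
position: [0.5926, -0.2492, 0.1408]
ee_rot: [-0.045, 2.52, -0.047]
force: [-0.5, -0.5, -0.4]
width: 0.007
t 33.95 j [ 1.068  0.461 -0.786  2.124  0.834  0.128  1.24 ] p [ 0.593 -0.249  0.141] F [-0.492 -0.461 -0.412] T [ 0.099  0.524 -0.025] w 0.007
[[-0.813 -0.021  0.582]
 [-0.043  0.999 -0.024]
 [-0.581 -0.044 -0.813]]
tilt 35.61003460621988 az -2.3264196204072083 down_tool [0.581 0.044 0.813] Xaz -176.9686582388811 baz -22.81095856617494
```

View pics/c20.png

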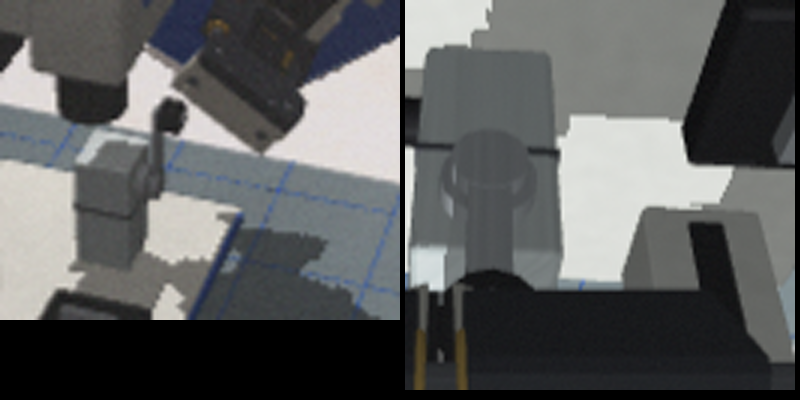

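```bash
python3 - <<'E'
from h import *
o=arm.observe();M=R.from_rotvec(o['ee_rot']).as_matrix();p=o['position'];c=arm.get_calibration('side');w=arm.get_calibration('wrist')
for nm,q in [('tip',[0,0,.017]),('tcp',[0,0,0]),('base',[0,0,-.047]),('tipX+',[.0095,0.006,.017]),('tipX-',[-.0095,.006,.017])]:
    print(nm,((proj(c,p+M@q)-[240,130])*14).round(),((proj(w,p+M@q)-[245,120])*3+[405,0]).round(), (p+M@np.array(q)).round(4))
for q in ([.598,-.2385,.14],[.598,-.2505,.14],[.591,-.2505,.14]):print(((proj(c,q)-[240,130])*14).round(),((proj(w,q)-[245,120])*3+[405,0]).round())
a=cv2.imread('pics/side20.png')[130:170,240:290];a=cv2.resize(a,None,fx=14,fy=14,interpolation=cv2.INTER_CUBIC)
cv2.imwrite('pics/c20z.png',np.clip(a*1.3,0,255).astype(np.uint8))
E
```

```text
tip [308. 286.] [442. 284.] [ 0.6025 -0.2497  0.127 ]
tcp [356. 239.] [442. 310.] [ 0.5926 -0.2493  0.1408]
base [495. 103.] [443. 418.] [ 0.5653 -0.2482  0.179 ]
tipX+ [337. 333.] [467. 246.] [ 0.5947 -0.2441  0.1212]
tipX- [262. 275.] [467. 320.] [ 0.6101 -0.2433  0.1323]
[313. 267.] [490. 322.]
[332. 234.] [437. 320.]
[366. 241.] [437. 303.]
```

View pics/c20z.png

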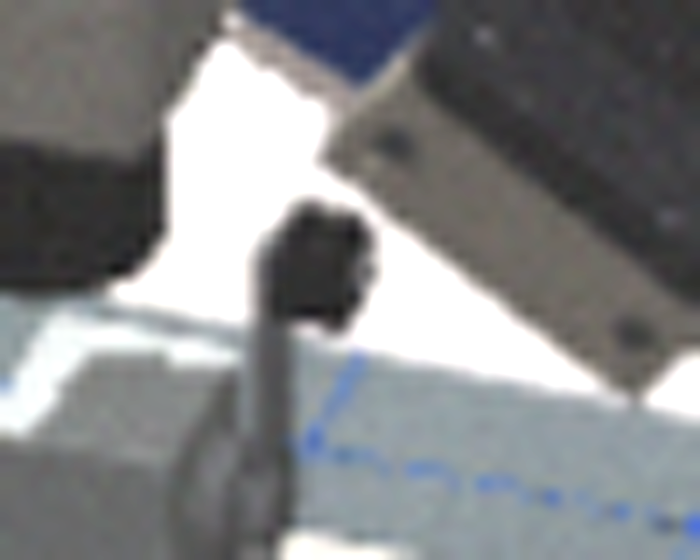

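```bash
python3 - <<'E'
from h import *
from scipy.optimize import least_squares
np.set_printoptions(precision=4,suppress=True)
c=arm.get_calibration('side')
def mk(A,p):
    U,_,V=np.linalg.svd(np.array(A));return U@V,np.array(p)
M15=mk([[-0.802,-0.137,0.581],[-0.105,0.991,0.089],[-0.588,0.011,-0.809]],[.5864,.2246,.136])
o=arm.observe();M20=(R.from_rotvec(o['ee_rot']).as_matrix(),o['position'])
u15=np.array([[160+175/6.6,255+205/6.6]])       # far-x (upper) front corner
u20=np.array([[240+320/14,130+160/14],[240+632/14,130+400/14]])
u15b=np.array([160+175/6.6,255+205/6.6])
f=lambda q,m:proj(c,m[1]+m[0]@q)
r=least_squares(lambda q:np.r_[f(q,M15)-u15b,f(q,M20)-u20[0]],[-.037,.03,-.05]);print(r.x,r.fun)
for xyz in ([-.0375,.095,-.049],[-.0375,.06,-.049],[-.0375,.03,-.03]):print(xyz,f(np.array(xyz),M15),f(np.array(xyz),M20))
print(u15b,u20)
E
```

```text
[-0.0311  0.0737 -0.0688] [ 0.1149  0.0266 -0.1638 -0.0474]
[-0.0375, 0.095, -0.049] [174.146  298.7863] [253.7833 149.1453]
[-0.0375, 0.06, -0.049] [180.6257 282.9161] [257.9993 141.1512]
[-0.0375, 0.03, -0.03] [180.8854 274.6316] [257.4639 138.6936]
[186.5152 286.0606] [[262.8571 141.4286]
 [285.1429 158.5714]]
```

```bash
python3 -m crank '[[0,0,-0.033,0,0],[0,0,-0.033,0,0],[0,0.0145,0,-0.0205,0],[0,0.0145,0,-0.0205,0],[0,0,0.008,0,0],[0,0,0.008,0,0],[0,0,0.008,0,0],[0,0,0,0,0]]' 20; python3 st.py; python3 - <<'E'
from h import *
snap('side','side21.png');snap('wrist','wrist21.png')
a=cv2.imread('pics/side21.png')[120:180,230:310];a=cv2.resize(a,None,fx=5,fy=5,interpolation=cv2.INTER_CUBIC)
b=cv2.imread('pics/wrist21.png')[120:250,235:365];b=cv2.resize(b,None,fx=3,fy=3,interpolation=cv2.INTER_CUBIC)
c=np.zeros((400,800,3),np.uint8);c[:300,:400]=a;c[:390,405:795]=b;cv2.imwrite('pics/c21.png',c)
E
```

```text
clock: 34.72
position: [0.6043, -0.2656, 0.1244]
ee_rot: [-0.045, 2.52, -0.047]
force: [-0.4, -1.3, 0.4]
width: 0.005
t 34.7167 j [ 1.061  0.514 -0.768  2.096  0.983  0.126  1.126] p [ 0.604 -0.266  0.124] F [-0.377 -1.287  0.4  ] T [-0.14   0.597 -0.146] w 0.005
[[-0.813 -0.022  0.582]
 [-0.043  0.999 -0.023]
 [-0.581 -0.044 -0.813]]
tilt 35.60418003919894 az -2.293715804396697 down_tool [0.581 0.044 0.813] Xaz -176.9437962447995 baz -23.726904694665887
```

View pics/c21.png

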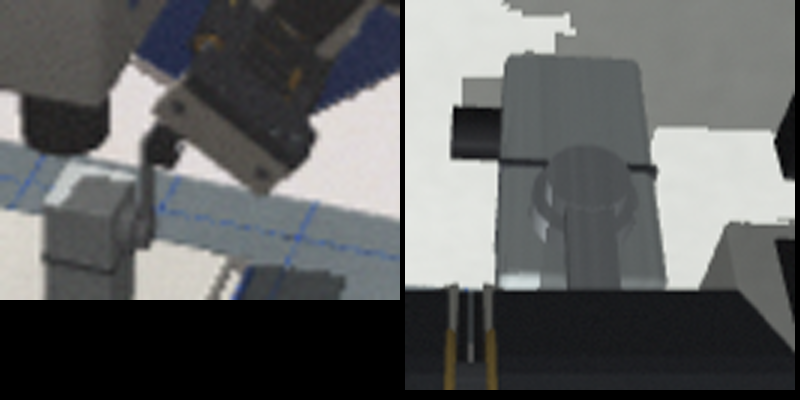

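```bash
python3 -m crank '[[0,0,0.004,0,0],[0,0,0.004,0,0],[0,0,0.004,0,0],[0,0,0.004,0,0],[0,0,0,0,0],[0,0,0,0,0],[0,0,0,0,0],[0,0,0,0,0]]' 20; python3 st.py; python3 - <<'E'
from h import *
snap('side','side22.png');snap('wrist','wrist22.png')
a=cv2.imread('pics/side22.png')[120:180,230:310];a=cv2.resize(a,None,fx=5,fy=5,interpolation=cv2.INTER_CUBIC)
b=cv2.imread('pics/wrist22.png')[120:250,235:365];b=cv2.resize(b,None,fx=3,fy=3,interpolation=cv2.INTER_CUBIC)
c=np.zeros((400,800,3),np.uint8);c[:300,:400]=a;c[:390,405:795]=b;cv2.imwrite('pics/c22.png',c)
E
```

```text
clock: 35.48
position: [0.6043, -0.2599, 0.1246]
ee_rot: [-0.045, 2.52, -0.048]
force: [-2.1, -3.5, 3.3]
width: 0.005
t 35.4833 j [ 1.05   0.509 -0.766  2.104  1.04   0.125  1.058] p [ 0.604 -0.26   0.125] F [-2.076 -3.478  3.276] T [-0.22   0.354 -0.307] w 0.005
[[-0.813 -0.021  0.582]
 [-0.043  0.999 -0.024]
 [-0.581 -0.044 -0.813]]
tilt 35.62948646177717 az -2.354347077789154 down_tool [0.581 0.044 0.813] Xaz -176.96984335409536 baz -23.266944265955047
```

View pics/c22.png

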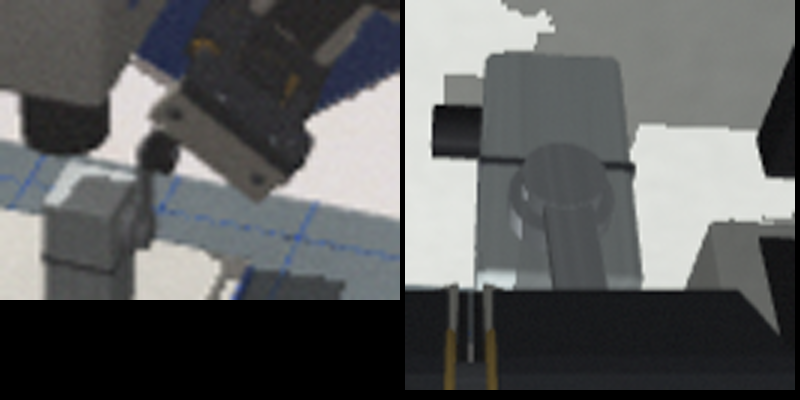

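```bash
python3 -m crank '[[0,0.003,0,-0.0041,0],[0,0.003,0.003,-0.0041,0],[0,0.003,0.005,-0.0041,0],[0,0.003,0.005,-0.0041,0],[0,0,0.005,0,0],[0,0,0.005,0,0],[0,0,0,0,0],[0,0,0,0,0]]' 20; python3 st.py; python3 - <<'E'
from h import *
snap('side','side23.png');snap('wrist','wrist23.png')
a=cv2.imread('pics/side23.png')[120:180,230:310];a=cv2.resize(a,None,fx=5,fy=5,interpolation=cv2.INTER_CUBIC)
b=cv2.imread('pics/wrist23.png')[120:250,235:365];b=cv2.resize(b,None,fx=3,fy=3,interpolation=cv2.INTER_CUBIC)
c=np.zeros((400,800,3),np.uint8);c[:300,:400]=a;c[:390,405:795]=b;cv2.imwrite('pics/c23.png',c)
E
```

```text
clock: 36.25
position: [0.6088, -0.2505, 0.1177]
ee_rot: [-0.045, 2.521, -0.047]
force: [0.3, -4.5, -2.1]
width: 0.004
t 36.25 j [ 1.015  0.516 -0.75   2.113  1.238  0.123  0.844] p [ 0.609 -0.251  0.118] F [ 0.279 -4.493 -2.071] T [-0.532  0.626 -0.495] w 0.004
[[-0.813 -0.021  0.581]
 [-0.043  0.999 -0.024]
 [-0.58  -0.044 -0.813]]
tilt 35.578776115660965 az -2.3416227786801507 down_tool [0.58  0.044 0.813] Xaz -176.97387578839658 baz -22.36917389124562
```

View pics/c23.png

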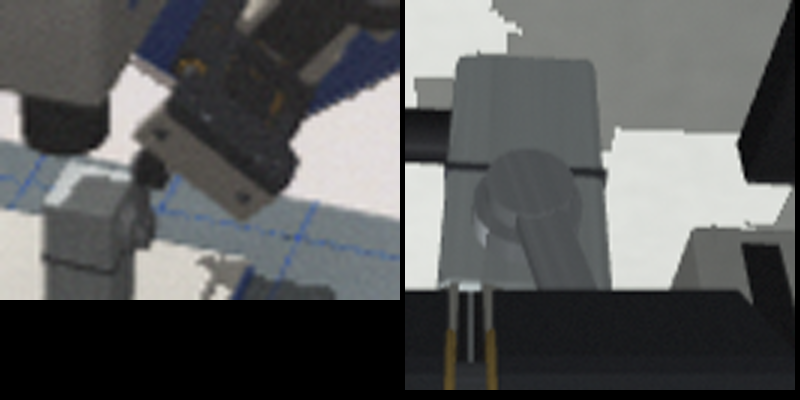

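```bash
python3 -m crank '[[0,0.001,0.0055,-0.0015,0],[0,0.001,0.0055,-0.0015,0],[0,0.001,0.0055,-0.0015,0],[0,0.001,0.0055,-0.0015,0],[0,0.001,0.0055,-0.0015,0],[0,0.001,0.0055,-0.0015,0],[0,0.001,0.0055,-0.0015,0],[0,0,0,0,0]]' 20; python3 st.py; python3 - <<'E'
from h import *
snap('wrist','wrist24.png');snap('side','side24.png')
a=cv2.imread('pics/side24.png')[120:180,230:310];a=cv2.resize(a,None,fx=5,fy=5,interpolation=cv2.INTER_CUBIC)
b=cv2.imread('pics/wrist24.png')[120:250,235:365];b=cv2.resize(b,None,fx=3,fy=3,interpolation=cv2.INTER_CUBIC)
c=np.zeros((400,800,3),np.uint8);c[:300,:400]=a;c[:390,405:795]=b;cv2.imwrite('pics/c24.png',c)
E
```

```text
clock: 37.02
position: [0.611, -0.2358, 0.1133]
ee_rot: [-0.044, 2.522, -0.049]
force: [-2.9, -4.6, 1.8]
width: 0.007
t 37.0167 j [ 0.968  0.51  -0.729  2.13   1.451  0.123  0.601] p [ 0.611 -0.236  0.113] F [-2.866 -4.638  1.791] T [-0.764  0.836 -0.627] w 0.007
[[-0.814 -0.02   0.581]
 [-0.043  0.999 -0.025]
 [-0.58  -0.045 -0.814]]
tilt 35.54588810160488 az -2.492997448065604 down_tool [0.58  0.045 0.814] Xaz -177.00368353394705 baz -21.099368735322535
```

View pics/c24.png

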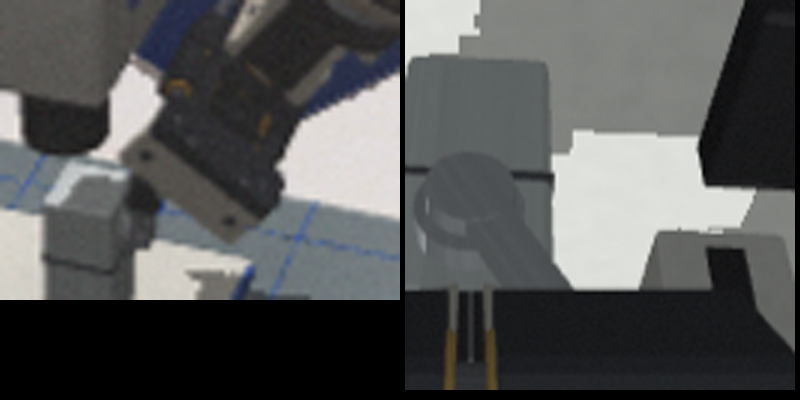

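```bash
python3 -m crank '[[0,0.0005,0.0045,-0.001,0],[0,0.0005,0.0045,-0.001,0],[0,0.0005,0.0045,-0.001,0],[0,0,0,0,0],[0,0,0,0,0],[0,0,0,0,0],[0,0,0,0,0],[0,0,0,0,0]]' 20; python3 st.py; python3 - <<'E'
from h import *
snap('wrist','wrist25.png')
b=cv2.imread('pics/wrist25.png')[100:240,205:365];b=cv2.resize(b,None,fx=4,fy=4,interpolation=cv2.INTER_CUBIC)
cv2.imwrite('pics/c25.png',b)
c=arm.get_calibration('wrist')
np.set_printoptions(precision=1,suppress=True)
for th in (0,.3,.45,.6,.7,.8,.95):
  pv=np.array([.598,-.2375,.08]); l=lambda r:pv+np.array([-.0,r*np.sin(th),r*np.cos(th)])
  print(th,((proj(c,l(.015))-[205,100])*4),((proj(c,l(.045))-[205,100])*4))
E
```

```text
clock: 37.78
position: [0.6111, -0.2318, 0.1118]
ee_rot: [-0.041, 2.522, -0.051]
force: [-4.0, -7.5, 0.2]
width: 0.007
t 37.7833 j [ 0.956  0.509 -0.726  2.136  1.517  0.128  0.525] p [ 0.611 -0.232  0.112] F [-4.015 -7.494  0.245] T [-1.158  1.104 -0.813] w 0.007
[[-0.814 -0.018  0.58 ]
 [-0.041  0.999 -0.027]
 [-0.579 -0.046 -0.814]]
tilt 35.50133416367787 az -2.671185870512313 down_tool [0.579 0.046 0.814] Xaz -177.0916202797859 baz -20.773510878194255
0 [182.1 363.5] [169.9 519.3]
0.3 [208.9 361.7] [259.4 512.1]
0.45 [221.6 358.5] [301.1 500.1]
0.6 [233.4 353.9] [339.  483.2]
0.7 [240.7 350.1] [361.6 469.5]
0.8 [247.3 345.8] [381.8 454.2]
0.95 [256.  338.4] [407.1 428.7]
```

View pics/c25.png

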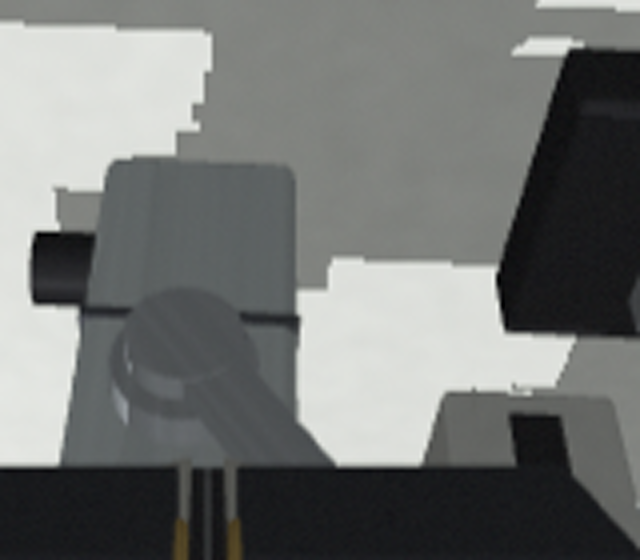

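```bash
python3 -m crank '[[0,0,0.004,-0.0005,0],[0,0,0.004,-0.0005,0],[0,0,0,0,0],[0,0,0,0,0],[0,0,0,0,0],[0,0,0,0,0],[0,0,0,0,0],[0,0,0,0,0]]' 20; python3 st.py; python3 - <<'E'
from h import *
snap('wrist','wrist26.png')
b=cv2.imread('pics/wrist26.png')[100:240,205:365];b=cv2.resize(b,None,fx=4,fy=4,interpolation=cv2.INTER_CUBIC)
cv2.imwrite('pics/c26.png',b)
E
```

```text
clock: 38.5
position: [0.6109, -0.2298, 0.1111]
ee_rot: [-0.039, 2.523, -0.053]
force: [-1.3, -10.0, -3.1]
width: 0.002
t 38.5 j [ 0.956  0.51  -0.732  2.139  1.55   0.135  0.488] p [ 0.611 -0.23   0.111] F [ -1.341 -10.03   -3.143] T [-1.527  1.129 -1.13 ] w 0.002
[[-0.815 -0.016  0.58 ]
 [-0.04   0.999 -0.029]
 [-0.578 -0.047 -0.814]]
tilt 35.470956050081085 az -2.839707618147146 down_tool [0.578 0.047 0.814] Xaz -177.15692269033676 baz -20.616169974169424
```

View pics/c26.png

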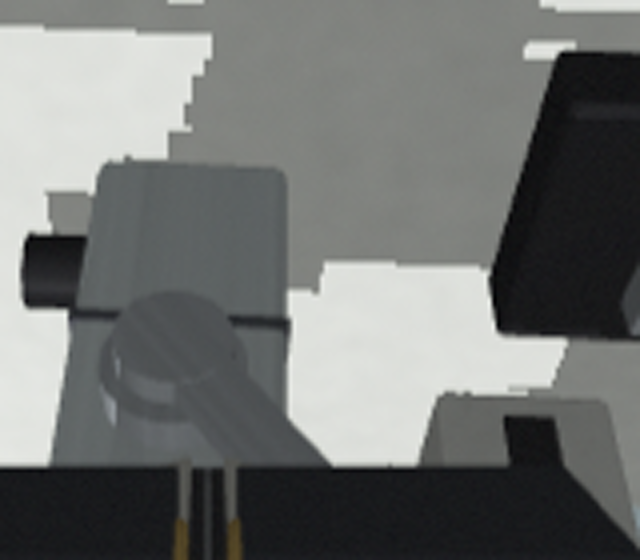

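```bash
python3 -m crank '[[0,0,-0.02,0,0],[0,0,-0.03,0,0],[0,0,-0.035,0,0],[0,0,-0.035,0,0],[0,0,-0.035,0,0],[0,0,-0.02,0,0],[0,0,0,0,0],[0,0,0,0,0]]' 20; python3 -m crank '[[0,-0.04,0,0.056,0],[0,-0.055,0,0.077,0],[0,-0.055,0,0.077,0],[0,-0.055,0,0.077,0],[0,-0.055,0,0.05,0],[0,-0.05,0,0.03,0],[0,0,0,0,0],[0,0,0,0,0]]' 20; python3 st.py; python3 - <<'E'
from h import *
snap('side','side27.png');snap('top','top27.png')
a=cv2.imread('pics/side27.png');b=cv2.resize(a[120:200,210:310],None,fx=4,fy=4,interpolation=cv2.INTER_CUBIC);d=cv2.resize(a[245:325,140:240],None,fx=4,fy=4,interpolation=cv2.INTER_CUBIC)
cv2.imwrite('pics/c27.png',np.hstack([b,d]))
E
```

```text
clock: 39.22
position: [0.6124, -0.2958, 0.112]
ee_rot: [-0.044, 2.52, -0.045]
force: [-0.5, 0.9, -0.1]
width: 0.009
clock: 39.88
position: [0.507, -0.2972, 0.2336]
ee_rot: [-0.045, 2.529, -0.05]
force: [0.6, 0.7, -0.1]
width: 0.006
t 39.8833 j [ 1.674  0.402 -1.266  2.073  0.278  0.39   1.922] p [ 0.507 -0.297  0.234] F [ 0.584  0.666 -0.138] T [0.118 0.476 0.027] w 0.006
[[-0.818 -0.021  0.575]
 [-0.043  0.999 -0.026]
 [-0.573 -0.046 -0.818]]
tilt 35.11095941034287 az -2.591049604330316 down_tool [0.573 0.046 0.818] Xaz -176.95765401942174 baz -30.37899716310898
```

View pics/c27.png

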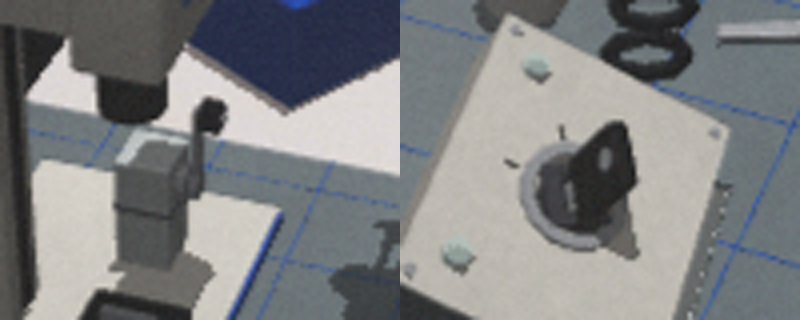

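View pics/top27.png

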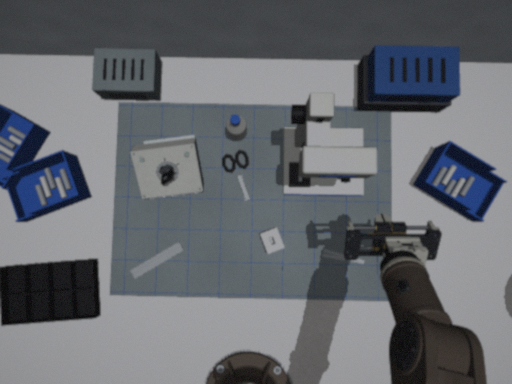

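View pics/side27.png

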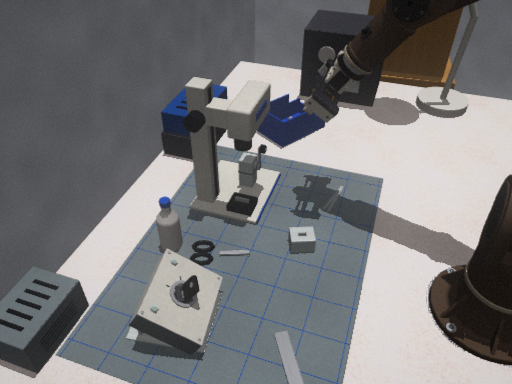

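```bash
python3 - <<'E'
from h import *
np.set_printoptions(precision=1,suppress=True)
c=arm.get_calibration('side');pv=np.array([.599,-.2384,.08])
for th in (0,.3,.45,.55,.65,.75):
  print(th,proj(c,pv+.06*np.array([0,np.sin(th),np.cos(th)])))
a=cv2.imread('pics/side24.png');b=cv2.resize(a[140:175,245:285],None,fx=14,fy=14,interpolation=cv2.INTER_CUBIC);cv2.imwrite('pics/s24z.png',np.clip(b*1.5,0,255).astype(np.uint8))
# wrist pose model: cam in tool
w=arm.get_calibration('wrist');o=arm.observe();M=R.from_rotvec(o['ee_rot']).as_matrix();T=np.eye(4);T[:3,:3]=M;T[:3,3]=o['position'];C=np.linalg.inv(T)@np.array(w['extrinsics'])
for nm,p,rv in(('17',[.556,-.2926,.1895],[-.04,2.52,-.048]),('25',[.6111,-.2318,.1118],[-.041,2.522,-.051]),('26',[.6109,-.2298,.1111],[-.039,2.523,-.053])):
  T=np.eye(4);T[:3,:3]=R.from_rotvec(rv).as_matrix();T[:3,3]=p;cc={'intrinsics':w['intrinsics'],'extrinsics':T@C}
  for th in(0,.45,.5,.6,.7):
    d=proj(cc,pv+.045*np.array([0,np.sin(th),np.cos(th)]))-proj(cc,pv+.02*np.array([0,np.sin(th),np.cos(th)]));print(nm,th,np.degrees(np.arctan2(d[0],d[1])))
E
```

```text
0 [262. 149.]
0.3 [259.9 153.4]
0.45 [258.9 156.1]
0.55 [258.3 158.1]
0.65 [257.7 160.1]
0.75 [257.1 162.3]
17 0 7.200366997041097
17 0.45 38.47396075252492
17 0.5 41.32486735192679
17 0.6 46.70637995338772
17 0.7 51.71000765909844
25 0 -4.6996325285620015
25 0.45 29.056605800013617
25 0.5 32.46927789283994
25 0.6 39.009909473500954
25 0.7 45.16812793812388
26 0 -5.2887477872017445
26 0.45 28.570301530630346
26 0.5 32.013953275608614
26 0.6 38.6204743317316
26 0.7 44.845923970452795
```

View pics/s24z.png

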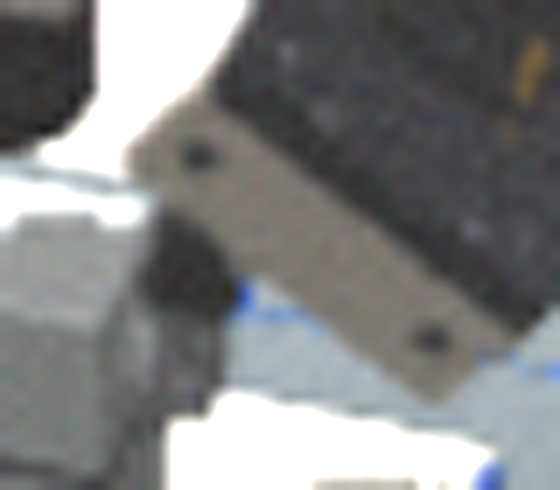

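```bash
python3 -c "
from h import *
arm.sign_off(); print(arm.observe()['clock'])"
```

```text
the job is handed in; nothing more can be done
the job is handed in; nothing more can be done
```

I did the whole job and handed it in at about 40 s. No verdict was reported.

**Key:** I took it from its stand and pushed it into the switch until about 35 N showed the shoulder on the rotor. I then let go and turned it clockwise by pushing its bow with one finger, until the force doubled with no further motion at the stop. A later triangulation put a hole in the bow about 37 mm above the rotor, against about 38 mm when fully seated. The key leans slightly within the slot's play. In the last pictures it still stands at on.

**Limit switch:** I pushed the roller arm towards the nest to a lean I estimate at 0.54–0.65 rad, from both the pictures and the finger's travel. It was held for over 1 s, well short of 0.95 rad. In the last side picture the roller is back upright in its old place. My planned clearance to the weld head was about 16 mm, and I saw no force that pointed to touching it. The other bench things look unmoved, and the arm is clear of everything.

**Things that disagreed or went wrong:**
- **Fingertips:** They seem to end about 25 mm further back than the stated 17 mm ahead of the TCP. My first push at the roller missed, and a check press on the key's bow met nothing, so that press proved nothing about seating.
- **Force spike:** 105 N showed briefly at the wrist when joint 6 ran into its range limit. That is below the 120 N limit.
- **Push force:** The last roller push read about 10 N, above the 7 N given for 0.7 rad. The contact was probably lower on the arm.

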